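# Cup under the chute, portion slide held at the pointer

## Task

From the aluminium tray of small ware take the tall, straight, open steel cup and stand it upright in the ring beneath the portion dispenser's chute, then let go of it. Then grip the black upright handle of the dispenser's spring-return slide, pull it straight out until the slide's index fin lines up with the fin of the pointer on the gauge rail beside it, and finish while still holding it there with the gripper, so that the cook can pour the portion through. Do not drop the cup, and leave the pointer and everything else standing where it is.

Things in the scene. Friction and masses are not known exactly. Their poses are not given: they have to be found in the camera images.
- cup: The target: straight round open steel cup, 46 mm outside diameter, 70 mm tall, wall 3 mm, about 0.12 kg, standing upright in the tray (the only tall open one). Origin: centre of its underside, z up. Take it by its outside from above.
- tray: Fixed aluminium tray, 290 mm (its x) by 230 mm (its y), walls 5 mm thick and 35 mm high, inner floor 5 mm above the counter. Origin: centre of its underside, z up. It and the dispenser stand on either side of the counter's middle, either way round. It holds five upright pieces: one about its centre and four at about x +-84, y +-46 mm; any may be the cup. Fingers closing along the tray's y, opened to about 65 to 80 mm, have room beside the cup in each place.
- squat_cup: Bystander in the tray: squat open steel cup, 60 mm wide, 32 mm tall. Origin: centre of underside.
- closed_pot: Bystander in the tray: steel pot as wide as the cup (46 mm) but closed, with a shoulder and a small knob, 80 mm tall. Origin: centre of underside.
- glass_shaker: Bystander in the tray: ribbed glass shaker with a domed aluminium cap, 48 mm wide, 78 mm tall. Origin: centre of underside.
- spice_box: Bystander in the tray: square cream box with a black lid, 44 mm wide, 60 mm tall. Origin: centre of underside.
- dispenser: Fixed portion dispenser; its front looks along its own -x (towards the robot, give or take its yaw). Steel base plate 12 mm thick, x -130 to 165, y -110 to 110 mm; cream tower at x 90 to 165, y -65 to 100 mm, 110 mm high, with a glass hopper of 42 mm radius on it, centred at x 127, y 20 mm and 170 mm high; steel chute 36 mm wide at y 65 mm, running down from the tower to a lip at x 0 mm, 80 to 100 mm high. Origin: on the counter beneath the base plate, z up.
- nest (a point): Where the cup's underside centre belongs: centre of the steel ring (56 mm inside, 72 mm outside diameter, 10 mm high) on the base plate, at dispenser x -40, y 65, z 12 mm. Axes as the dispenser's. The chute's lip begins 17 mm behind (+x of) the cup's wall there, so fingers closing along the dispenser's y have the most room.
- slide: Spring-return slide of the dispenser: flat steel bar 34 mm wide at heights 30 to 45 mm with the upright black handle near its front end. It moves only along the dispenser's -x (out), 0 to 70 mm; at home it is pulled in by about 3 N, growing 0.9 N per 10 mm of pull (about 9.5 N at full pull), and springs home when let go. Origin: beneath the handle's centre, underside of the bar; at home at dispenser x -20, y -40, z 30 mm. Axes as the dispenser's.
- handle (a point): Grip point in the middle of the slide's handle, 70 mm above the counter. The handle is an upright rounded block, 18 mm along the dispenser's x, 30 mm along its y, standing from 45 mm to 90 mm above the counter; it can be pinched from above along either direction. At home it is 101 mm in front of the tower.
- index (a point): Outer end of the index fin (4 mm thick, on the slide's -y flank in line with the handle's centre). It moves with the slide. Axes as the dispenser's.
- mark (a point): Inner end of the fin of the pointer, a small black saddle with a 4 mm thick upright fin (top 47 mm above the counter) on the aluminium gauge rail at the dispenser's y -94 mm (y -106 to -82). It is set before each run 28 to 62 mm out (-x) from the index's home and stays (friction about 4 N) unless pushed. The slide is at the mark when index and mark have the same x along the dispenser's x axis (the two fins in one line; they pass 3 mm apart). Axes as the dispenser's.
- bowl: Bystander: yellow bowl, 110 mm wide, 50 mm tall, at the outer side of the work area, left or right. Origin: centre of underside. (A coffee mill and a cruet frame, all under 180 mm tall, stand fixed at x 0.75 and beyond; other fixed equipment up to 210 mm tall stands at |y| over 0.4 for x over 0.8, and at |y| over 0.57 elsewhere.)
- mug: Bystander: white mug with a side handle, 76 mm wide, 85 mm tall, at the other outer side of the work area. Origin: centre of underside.
Things that resemble listed ones, but are neither listed nor needed, are in the scene too. Leave any red or yellow look-alike of the cup alone.

How it is judged:
By the outcome, as a careful person would: the job done as asked, in the order asked, and still so for the second after the job is handed in, while the arm keeps its last pose, push and grip.
It also fails if it takes over 58 s, if anything falls off the work surface, if the arm or the gripper's body presses on something with over 40 N, if the wrist force passes 120 N, or if a joint passes its speed limit or range.

## Robot

A 6-joint arm with a two-finger parallel gripper is mounted at the origin on the work surface. World frame = base frame: x ahead of the robot, y to its left, z up, the work surface at z = 0. Lengths are in mm, angles in degrees, forces in N, time in s.
With the tool pointing down it reaches from about 300 to 1000 mm from the base axis. Payload 5.1 kg.
Tool frame: the origin (TCP) lies midway between the tips of the shut fingers; the grasp point (between the pads) lies 19 mm behind it (r.grip_point_offset is the distance from the TCP to the grasp point, in mm); z points along the fingers, x is the direction in which the jaws open and shut, and the axes are right-handed (so a half turn about z gives the same grasp; the last joint's range is limited). The gripper opens to 95 mm and grips with 3 to 60 N. Pads are 20 mm wide; open, the fingers measure 119 mm over their backs; the gripper's body (75 mm by 180 mm) begins 59 mm behind the grasp point.
Start: joints at [-70.737, 7.093, 94.555, -0, 78.352, -4.733], TCP at [264.299, -593.827, 214.656] pointing down, gripper open.
Joint ranges: [-149.61, 149.61], [-58.7, 133.49], [1.44, 155.28], [-77.14, 257.14], [18.33, 153.61], [-166.67, 166.67]. Speed limits (degrees/s): [147.25, 147.25, 180, 180, 180, 180].

## Interface

Orientations are given as a 3x3 rotation matrix whose columns are the frame's x, y, z axes.
In Python, from rig import r gives the robot as it stands.
- The arm moves only by the tool step_arm, never from a script. Its argument "commands" is a list of rows, each an object of numbers: "x", "y", "z": the shift along the tool's x, y, z normalised to -1 to 1, where 1 is 0.5 m; "wx", "wy", "wz": the turn, a rotation vector about the tool's x, y, z normalised to -1 to 1, where 1 is 180 degrees. In form: [{"x": .., "y": .., "z": .., "wx": .., "wy": .., "wz": ..}, ...]. A call has exactly 8 rows; each row shifts and turns the commanded pose from where the row before left it, along the tool's axes as they then stand; what a row does not reach is not made up. A row lasts 1/10 s, in which the tool goes at most 50 mm and 8.59 degrees, less where a joint would pass 70% of its speed; a pose out of reach is approached as far as the arm can. A call with a number of a shift or a turn outside -1 to 1 is refused whole. A call with a gripper value outside its range is refused whole. "hand" is the opening, from -1 (shut) to 1 (fully open), set as the call begins (left out, the last holds). The fingers move at their own pace and stop on an object; "newtons" is the grip in N (left out, the last holds). Time passes only in rows, so rows that do not move let the fingers close, or fill a call up. It gives the time, the measured TCP pose, the force and the opening at its end, in the units of the state.
- r.get_state(): the state, without advancing time (a new reading comes with each control period).
- r.capture(name): name is "scene" or "top"; returns a dict with "pixels" (400x640x3 uint8, red, green, blue), "K" (3x3 intrinsics, pixels), "rvec" (rotation vector, rad) and "tvec" (3), from world to camera coordinates, as OpenCV has them. Camera axes: x right, y down, z forward; pixel columns grow to the right and rows downward; lengths in mm; the calibration is good to about 2 mm. A picture is of the moment at which its call begins. There is no depth.
- r.finish_job(): hands the job in, once; it reports no verdict.
The state is a dict: "time_s": time; "joint_pos": joint angles; "joint_vel": joint speeds; "tau": joint torques, N m; "position": TCP position; "orientation": TCP orientation; "force": force on the tool from outside, world axes, zero at the start; "moment": the same for the moment, N m; "gripper_width": finger opening in mm.
Only numpy, scipy, OpenCV 4.12 (cv2) and the standard library are available. Lean on these libraries where they do the work, as an engineer would, in place of code of your own. Each camera call takes 0.05 s, during which the arm holds its last target.

## Working session

There is one attempt and no reset: what is moved stays moved. The work goes in short steps, Python scripts to look and compute and a tool call to move; the robot and the scene stay as the last step left them, time stands still between calls to the robot, and variables do not carry over. Pictures are saved under pics/ and viewed, and the job is handed in when it is done.

Besides the shell and the picture viewer there is one more tool, called after "Request:" as name([rows], argument=value, ...), one row to a line, values as JSON. step_arm: Moves the arm, as the interface text tells. Scaled input: -1 to 1 covers 0.5 m each way for a shift and 180 degrees each way for a turn. Its arguments: {"type":"object","properties":{"commands":{"type":"array","items":{"type":"object","properties":{"x":{"type":"number","minimum":-1,"maximum":1},"y":{"type":"number","minimum":-1,"maximum":1},"z":{"type":"number","minimum":-1,"maximum":1},"wx":{"type":"number","minimum":-1,"maximum":1},"wy":{"type":"number","minimum":-1,"maximum":1},"wz":{"type":"number","minimum":-1,"maximum":1}}}},"hand":{"type":"number"},"newtons":{"type":"number"}},"required":["commands"]}

```bash
ls; mkdir -p pics
python3 - <<'E'
from rig import r
import cv2,pickle
d={}
for n in("scene","top"):
    c=r.capture(n);d[n]=c
    cv2.imwrite(f"pics/{n}0.png",cv2.cvtColor(c["pixels"],cv2.COLOR_RGB2BGR))
    print(n,c["K"],c["rvec"],c["tvec"])
pickle.dump(d,open("c0.pkl","wb"))
s=r.get_state();print(s)
E
```

```text
pics
scene [[376.7334001    0.         317.70070598]
 [  0.         376.7334001  204.82139525]
 [  0.           0.           1.        ]] [ 1.39924172  1.86636593 -1.00701974] [ 140.76555354 -226.93657229 1516.03578764]
top [[394.98100389   0.         318.22464891]
 [  0.         394.98100389 198.22229643]
 [  0.           0.           1.        ]] [ 2.12665064 -2.10390041  0.2030055 ] [  10.79147205  567.57948012 1044.99439912]
{'time_s': 0.1, 'joint_pos': array([-7.07362942e+01,  7.12946331e+00,  9.46263557e+01, -1.13169365e-03,
        7.83512569e+01, -4.73516600e+00]), 'joint_vel': array([ 0.08934276, -0.11597297, -0.15924058, -0.00163358,  0.04318843,
        0.04415085]), 'tau': array([ 6.62445545e-04, -4.18878686e+01, -3.61098468e+01,  7.77694001e-02,
        4.61305934e-02, -6.23623828e-05]), 'position': array([ 264.11674184, -593.28511119,  213.51229482]), 'orientation': array([[ 4.06721723e-01, -9.13551880e-01, -6.34818534e-04],
       [-9.13550199e-01, -4.06722196e-01,  1.75780903e-03],
       [-1.86404454e-03, -1.35000521e-04, -9.99998254e-01]]), 'force': array([0.65460559, 1.55816606, 0.77673883]), 'moment': array([-0.01379249,  0.00203917, -0.01004269]), 'gripper_width': 95.2102467466912}
```

View pics/scene0.png

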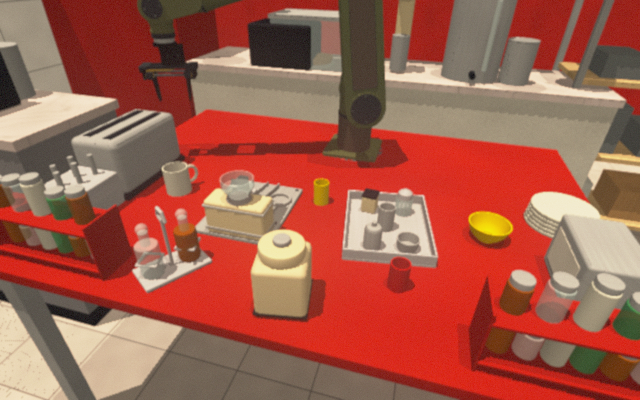

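View pics/top0.png

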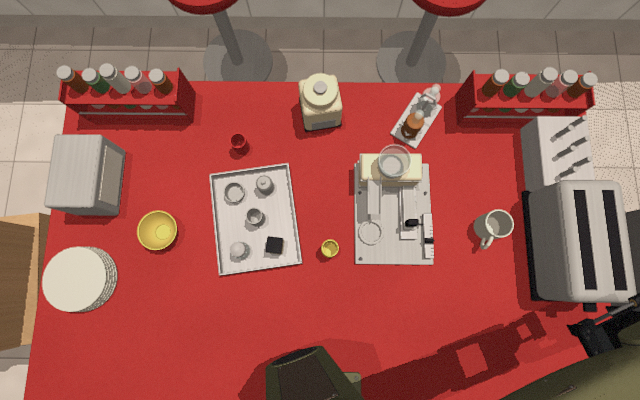

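The top view has +x up and +y left. Pieces in the tray: wide open ring (234,193), closed with knob (264,184), open narrow cup (256,216), domed (239,250) and black-lidded box (274,245). The centre one fits "tall open". The red (238,144) and yellow (330,248) look-alikes are outside the tray. I'll confirm it in crops.

Run:
```python
import cv2,pickle,numpy as np
d=pickle.load(open("c0.pkl","rb"))
t=cv2.cvtColor(d["top"]["pixels"],cv2.COLOR_RGB2BGR);s=cv2.cvtColor(d["scene"]["pixels"],cv2.COLOR_RGB2BGR)
a=cv2.resize(t[155:280,200:310],None,fx=4,fy=4,interpolation=cv2.INTER_CUBIC)
b=cv2.resize(s[180:270,335:445],None,fx=3.4,fy=3.4,interpolation=cv2.INTER_CUBIC)
o=np.zeros((500,440+b.shape[1]-20,3),np.uint8);o=np.zeros((500,800,3),np.uint8)
o[:,:440]=a;o[:b.shape[0],440:440+360]=b[:,:360]
cv2.imwrite("pics/crop1.png",o)
cv2.imwrite("pics/crop2.png",cv2.resize(t[145:270,345:445],None,fx=4.8,fy=4.8,interpolation=cv2.INTER_CUBIC))
```

```text
(no output)
```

View pics/crop1.png

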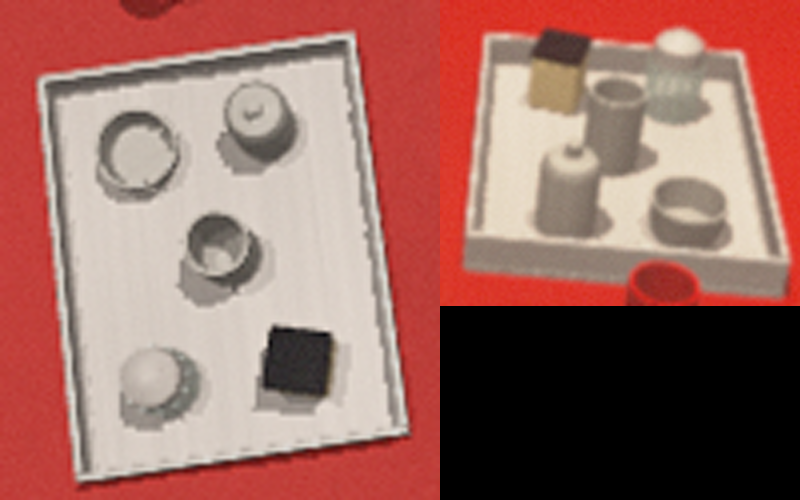

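View pics/crop2.png

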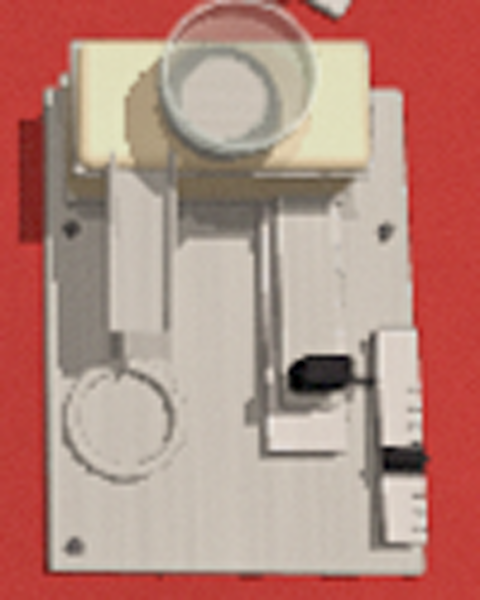

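Confirmed: the centre piece (top view 256,216) is tall, straight and open. The pot has a knob, the squat cup is wide and the shaker is domed. Next I'll measure the poses by fitting.

```bash
cat > h.py <<'E'
import cv2,pickle,numpy as np
from scipy.optimize import least_squares
def bp(c,uv,z):
    R,_=cv2.Rodrigues(np.array(c["rvec"],float));t=np.array(c["tvec"],float).ravel();K=np.array(c["K"])
    d=R.T@np.linalg.solve(K,[uv[0],uv[1],1.]);o=-R.T@t
    return o+d*(z-o[2])/d[2]
def pj(c,P):
    return cv2.projectPoints(np.array(P,float).reshape(-1,3),np.array(c["rvec"],float),np.array(c["tvec"],float),np.array(c["K"],float),None)[0][:,0]
def tw(p,L):
    a=np.radians(p[2]);ca,sa=np.cos(a),np.sin(a);L=np.array(L,float)
    return np.c_[p[0]+ca*L[:,0]-sa*L[:,1],p[1]+sa*L[:,0]+ca*L[:,1],L[:,2]]
def fit(c,L,uv,p0):
    f=lambda p:(pj(c,tw(p,L))-uv).ravel()
    s=least_squares(f,p0,loss="soft_l1");return s.x,s.fun.reshape(-1,2)
E
python3 - <<'E'
from h import *
d=pickle.load(open("c0.pkl","rb"));c=d["top"]
q=lambda a:np.array(a,float)/4+[200-.4,155-.4]
q2=lambda a:np.array(a,float)/4.8+[345-.4,145-.4]
# tray
uv=q([(38,78),(355,35),(410,432),(78,483)])
L=[(145,115,35),(145,-115,35),(-145,-115,35),(-145,115,35)]
print("tray",*fit(c,L,uv,[500,150,0]))
# cup top ellipse outer z=75 ; crop
print("cup top",bp(c,q((217,247)),75),"outer edges",bp(c,q((185,247)),75),bp(c,q((251,247)),75))
uv=q2([(48,572),(427,570),(405,90),(45,90)])
L=[(-130,110,12),(-130,-110,12),(165,-110,12),(165,110,12)]
p,rs=fit(c,L,uv,[600,-150,0]);print("disp",p,rs)
for n,l in dict(nest=(-40,65,22),handle=(-20,-40,90),lipL=(0,83,100),lipR=(0,47,100),tow=(90,-65,110),tow2=(90,100,110),idx=(-20,-78,47)).items():
    print(n,(pj(c,tw(p,[l]))[0]-[344.6,144.6])*4.8, tw(p,[l]))
for n in c: pass
s=r=None
print("cam",bp(c,(320,200),0),bp(c,(320,200),500))
E
```

```text
tray [514.36289874 195.59957434   9.07233335] [[ 0.07325124 -0.0457503 ]
 [-0.06645044 -0.66911385]
 [ 0.07641266  0.42209343]
 [-0.08350244  0.15507459]]
cup top [511.65657134 191.05214667  75.        ] outer edges [511.4280185  212.79953182  75.        ] [511.89936155 167.95003909  75.        ]
disp [ 5.19916222e+02 -1.97754689e+02  2.01510403e-01] [[ 0.42348669  0.04941682]
 [-0.03582804  1.06570032]
 [-0.39616701 -0.26966411]
 [-0.00445924 -0.72463424]]
nest [126.35489782 417.41474451] [[ 479.68786311 -132.89577134   22.        ]]
handle [330.34165909 369.02632992] [[ 500.05702576 -237.82478169   90.        ]]
lipL [110.24488153 329.0691677 ] [[ 519.62430949 -114.75520215  100.        ]]
lipR [175.44055171 329.51679972] [[ 519.75092195 -150.75497951  100.        ]]
tow [375.86684023 168.20966675] [[ 610.14427076 -262.43775567  110.        ]]
tow2 [ 79.10393953 166.32506202] [[609.56396365 -97.43877615 110.        ]]
idx [378.97698362 379.76282808] [[ 500.19067224 -275.82454667   47.        ]]
cam [573.37321617  12.01776407   0.        ] [475.90545028  10.91506432 500.        ]
```

Run:
```python
from h import *
d=pickle.load(open("c0.pkl","rb"));c=d["top"]
im=cv2.cvtColor(c["pixels"],cv2.COLOR_RGB2BGR)
x0,y0,S=345,170,8
def crop(x0,y0,w,h,S,n):
    cv2.imwrite(n,cv2.resize(im[y0:y0+h,x0:x0+w],None,fx=S,fy=S,interpolation=cv2.INTER_CUBIC))
crop(350,195,90,75,8,"pics/crop3.png")
```

```text
(no output)
```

View pics/crop3.png

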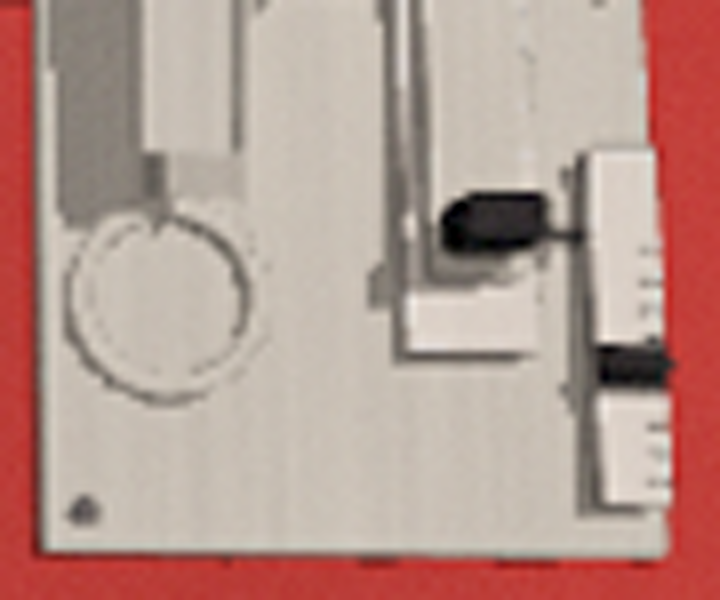

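```bash
cat > ov.py <<'E'
from h import *
def circ(x,y,z,R): 
    a=np.linspace(0,2*np.pi,60);return np.c_[x+R*np.cos(a),y+R*np.sin(a),0*a+z]
def box(x0,x1,y0,y1,z): return np.array([(x0,y0,z),(x1,y0,z),(x1,y1,z),(x0,y1,z),(x0,y0,z)],float)
M=[box(-130,165,-110,110,12),box(90,165,-65,100,110),circ(-40,65,22,28),circ(-40,65,22,36),circ(127,20,170,42),
 box(-29,-11,-55,-25,90),box(0,0,47,83,100),np.array([(-20,-55,45),(-20,-79,45)])]
def draw(c,win,S,p,name,M=M,extra=[]):
    im=cv2.cvtColor(c["pixels"],cv2.COLOR_RGB2BGR);x0,y0,w,h=win
    o=cv2.resize(im[y0:y0+h,x0:x0+w],None,fx=S,fy=S,interpolation=cv2.INTER_CUBIC)
    for m in M:
        u=(pj(c,tw(p,m))-[x0,y0]+.5)*S-.5
        cv2.polylines(o,[np.round(u).astype(int)],False,(0,255,0),1)
    cv2.imwrite(name,o)
E
python3 - <<'E'
from ov import *
d=pickle.load(open("c0.pkl","rb"))
p=[519.9,-197.75,.2]
draw(d["top"],(345,140,95,130),4.5,p,"pics/ov1.png")
draw(d["scene"],(190,165,120,80),6,p,"pics/ov2.png")
E
```

```text
(no output)
```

View pics/ov1.png

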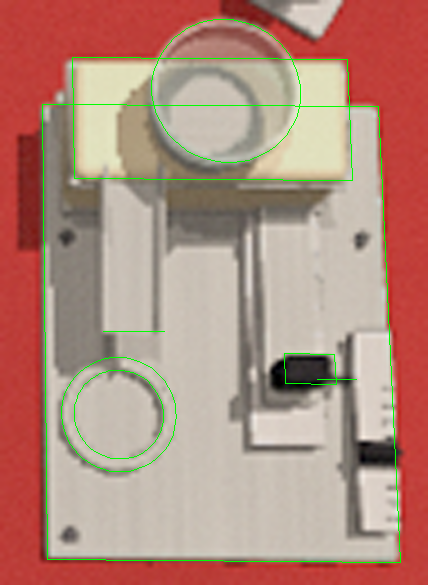

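View pics/ov2.png

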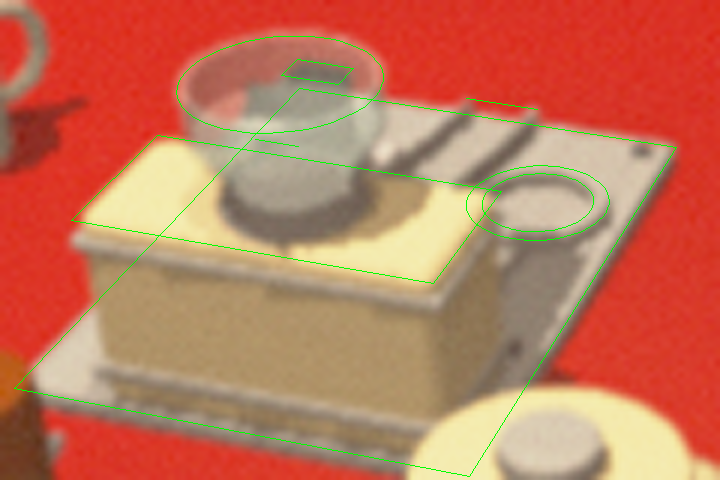

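```bash
cat > plan.py <<'E'
from h import *
from rig import r
def plan(xyz,ang=None):
    s=r.get_state();R=np.array(s["orientation"]);p=np.array(s["position"])
    print("t",round(s["time_s"],2),"p",p.round(1),"F",np.round(s["force"],1),"w",round(s["gripper_width"],1),"q",np.round(s["joint_pos"],1))
    if ang is not None:
        a=np.radians(ang);x=np.array([np.cos(a),np.sin(a),0]);z=np.array([0,0,-1.]);T=np.c_[x,np.cross(z,x),z]
        rv=cv2.Rodrigues(R.T@T)[0].ravel();print("turn deg",np.degrees(rv).round(2),"norm",(rv/np.pi).round(4));R=T
    v=R.T@(np.array(xyz)-p);print("shift mm",v.round(1),"norm",(v/500).round(4))
E
python3 - <<'E'
from ov import *
from plan import plan
d=pickle.load(open("c0.pkl","rb"))
p=[511.7,191.0,9.07]
MM=[circ(0,0,75,23),circ(0,0,75,20),circ(0,0,5,23)]+[box(-145,145,-115,115,35)+[2.7,4.6,0]]
draw(d["top"],(200,155,110,125),4.5,p,"pics/ov3.png",MM)
draw(d["scene"],(335,175,110,100),6,p,"pics/ov4.png",MM)
plan([511.7,191,214],-80.93)
for n in d:
    R=cv2.Rodrigues(d[n]["rvec"])[0];print(n,-R.T@np.ravel(d[n]["tvec"]))
E
```

```text
t 0.1 p [ 264.1 -593.3  213.5] F [0.7 1.6 0.8] w 95.2 q [-70.7   7.1  94.6  -0.   78.4  -4.7]
turn deg [1.000e-02 1.100e-01 1.493e+01] norm [0.     0.0006 0.0829]
shift mm [-7.354e+02 -3.681e+02 -5.000e-01] norm [-1.4709e+00 -7.3620e-01 -1.0000e-03]
scene [1388.37296605  234.26690864  622.26937974]
top [ 351.94129115    9.51259812 1135.92387702]
```

View pics/ov3.png

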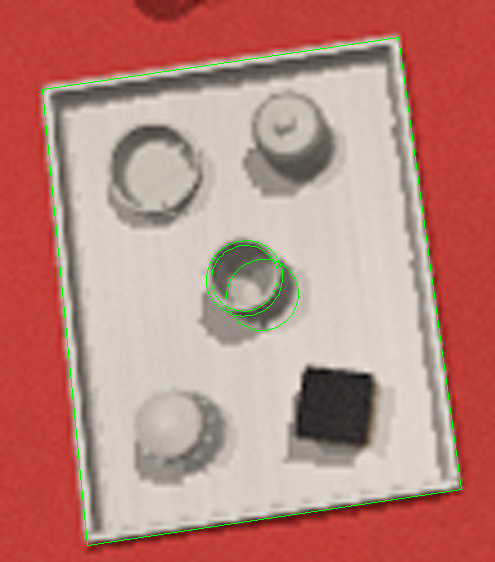

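View pics/ov4.png

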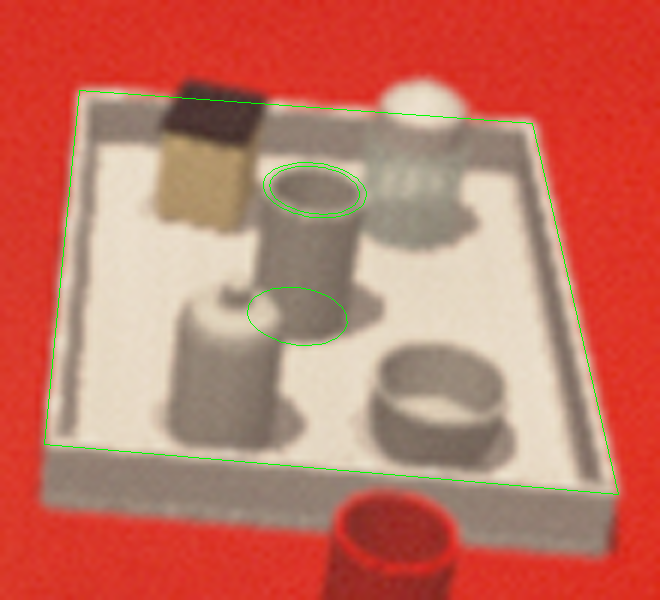

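Request:
step_arm([
  {"wz":0.0415},
  {"wz":0.0414},
  {"x":-0.065,"y":-0.0325},
  {"x":-0.067,"y":-0.0335},
  {"x":-0.067,"y":-0.0335},
  {"x":-0.067,"y":-0.0335},
  {"x":-0.067,"y":-0.0335},
  {"x":-0.067,"y":-0.0335},
], hand=0.58, newtons=25)

```text
invalid input at $.commands[0]: expected keys x, y, z, wx, wy, wz
```

Request:
step_arm([
  {"x":-0.067,"y":-0.0335},
  {"x":-0.067,"y":-0.0335},
  {"x":-0.067,"y":-0.0335},
  {"x":-0.067,"y":-0.0335},
  {"x":-0.067,"y":-0.0335},
  {"x":-0.067,"y":-0.0335},
  {"x":-0.067,"y":-0.0335},
  {"x":-0.067,"y":-0.0335},
])

```text
invalid input at $.commands[0]: expected keys x, y, z, wx, wy, wz
```

Request:
step_arm([
  {"x":-0.067,"y":-0.0335},
  {"x":-0.067,"y":-0.0335},
  {"x":-0.067,"y":-0.0335},
  {"x":-0.067,"y":-0.0335},
  {"x":-0.067,"y":-0.0335},
  {"x":-0.067,"y":-0.0335},
  {"x":-0.04,"y":-0.02},
  {},
])

```text
invalid input at $.commands[0]: expected keys x, y, z, wx, wy, wz
```

```bash
python3 -c "
from plan import *
plan([511.7,191,36],-80.93)"
```

```text
t 0.1 p [ 264.1 -593.3  213.5] F [0.7 1.6 0.8] w 95.2 q [-70.7   7.1  94.6  -0.   78.4  -4.7]
turn deg [1.000e-02 1.100e-01 1.493e+01] norm [0.     0.0006 0.0829]
shift mm [-735.4 -368.1  177.5] norm [-1.4709 -0.7362  0.355 ]
```

All six keys are required.

Request:
step_arm([
  {"x":0,"y":0,"z":0,"wx":0,"wy":0,"wz":0.0415},
  {"x":0,"y":0,"z":0,"wx":0,"wy":0,"wz":0.0414},
  {"x":-0.065,"y":-0.0325,"z":0,"wx":0,"wy":0,"wz":0},
  {"x":-0.067,"y":-0.0335,"z":0,"wx":0,"wy":0,"wz":0},
  {"x":-0.067,"y":-0.0335,"z":0,"wx":0,"wy":0,"wz":0},
  {"x":-0.067,"y":-0.0335,"z":0,"wx":0,"wy":0,"wz":0},
  {"x":-0.067,"y":-0.0335,"z":0,"wx":0,"wy":0,"wz":0},
  {"x":-0.067,"y":-0.0335,"z":0,"wx":0,"wy":0,"wz":0},
], hand=0.58, newtons=25)

```text
time_s: 0.9
position: [331.5, -378.9, 214.1]
orientation: [[0.157, -0.988, -0.0], [-0.988, -0.157, 0.001], [-0.001, 0.0, -1.0]]
force: [0.9, -1.0, -0.9]
gripper_width: 75.1
```

Request:
step_arm([
  {"x":-0.067,"y":-0.0335,"z":0,"wx":0,"wy":0,"wz":0},
  {"x":-0.067,"y":-0.0335,"z":0,"wx":0,"wy":0,"wz":0},
  {"x":-0.067,"y":-0.0335,"z":0,"wx":0,"wy":0,"wz":0},
  {"x":-0.067,"y":-0.0335,"z":0,"wx":0,"wy":0,"wz":0},
  {"x":-0.067,"y":-0.0335,"z":0,"wx":0,"wy":0,"wz":0},
  {"x":-0.067,"y":-0.0335,"z":0,"wx":0,"wy":0,"wz":0},
  {"x":-0.067,"y":-0.0335,"z":0,"wx":0,"wy":0,"wz":0},
  {"x":-0.067,"y":-0.0335,"z":0,"wx":0,"wy":0,"wz":0},
])

```text
time_s: 1.7
position: [421.5, -93.2, 214.3]
orientation: [[0.158, -0.988, -0.0], [-0.988, -0.158, 0.0], [-0.0, 0.0, -1.0]]
force: [0.5, -0.2, 0.3]
gripper_width: 75.0
```

Request:
step_arm([
  {"x":-0.067,"y":-0.0335,"z":0,"wx":0,"wy":0,"wz":0},
  {"x":-0.067,"y":-0.0335,"z":0,"wx":0,"wy":0,"wz":0},
  {"x":-0.067,"y":-0.0335,"z":0,"wx":0,"wy":0,"wz":0},
  {"x":-0.067,"y":-0.0335,"z":0,"wx":0,"wy":0,"wz":0},
  {"x":-0.067,"y":-0.0335,"z":0,"wx":0,"wy":0,"wz":0},
  {"x":-0.067,"y":-0.0335,"z":0,"wx":0,"wy":0,"wz":0},
  {"x":-0.04,"y":-0.02,"z":0,"wx":0,"wy":0,"wz":0},
  {"x":0,"y":0,"z":0,"wx":0,"wy":0,"wz":0},
])

```text
time_s: 2.5
position: [495.8, 142.9, 214.0]
orientation: [[0.161, -0.987, -0.001], [-0.987, -0.161, 0.0], [-0.0, 0.001, -1.0]]
force: [0.8, -0.7, 0.2]
gripper_width: 75.1
```

```bash
python3 -c "
from plan import *
plan([511.7,191,36],-80.93)"
```

```text
t 2.5 p [495.8 142.9 214. ] F [ 0.8 -0.7  0.2] w 75.1 q [ 10.1 -10.1 111.5   0.   78.7  90.8]
turn deg [0.07 0.02 0.21] norm [0.0004 0.0001 0.0012]
shift mm [-44.9 -23.3 178. ] norm [-0.0899 -0.0466  0.3561]
```

Request:
step_arm([
  {"x":-0.045,"y":-0.0233,"z":0,"wx":0,"wy":0,"wz":0.0012},
  {"x":-0.0449,"y":-0.0233,"z":0,"wx":0,"wy":0,"wz":0},
  {"x":0,"y":0,"z":0.05,"wx":0,"wy":0,"wz":0},
  {"x":0,"y":0,"z":0.06,"wx":0,"wy":0,"wz":0},
  {"x":0,"y":0,"z":0.06,"wx":0,"wy":0,"wz":0},
  {"x":0,"y":0,"z":0.03,"wx":0,"wy":0,"wz":0},
  {"x":0,"y":0,"z":0,"wx":0,"wy":0,"wz":0},
  {"x":0,"y":0,"z":0,"wx":0,"wy":0,"wz":0},
])

```text
time_s: 3.3
position: [512.3, 188.6, 115.5]
orientation: [[0.153, -0.988, 0.001], [-0.988, -0.153, 0.0], [0.0, -0.001, -1.0]]
force: [0.3, -0.0, -0.1]
gripper_width: 75.1
```

Run:
```python
from plan import *
plan([511.7,191,36],-80.93)
o=[]
for n,(x,y,w,h) in dict(scene=(330,120,120,150),top=(180,140,150,140)).items():
    c=r.capture(n);im=cv2.cvtColor(c["pixels"],cv2.COLOR_RGB2BGR)[y:y+h,x:x+w]
    o.append(cv2.resize(im,(390,480),interpolation=cv2.INTER_CUBIC))
cv2.imwrite("pics/pre.png",np.hstack(o))
```

```text
t 3.3 p [512.3 188.6 115.5] F [ 0.3 -0.  -0.1] w 75.1 q [ 14.6  -1.3 113.2  -0.   68.1  95.7]
turn deg [-0.05 -0.   -0.24] norm [-0.0003 -0.     -0.0013]
shift mm [-2.5  0.2 79.5] norm [-0.005   0.0005  0.159 ]
```

View pics/pre.png

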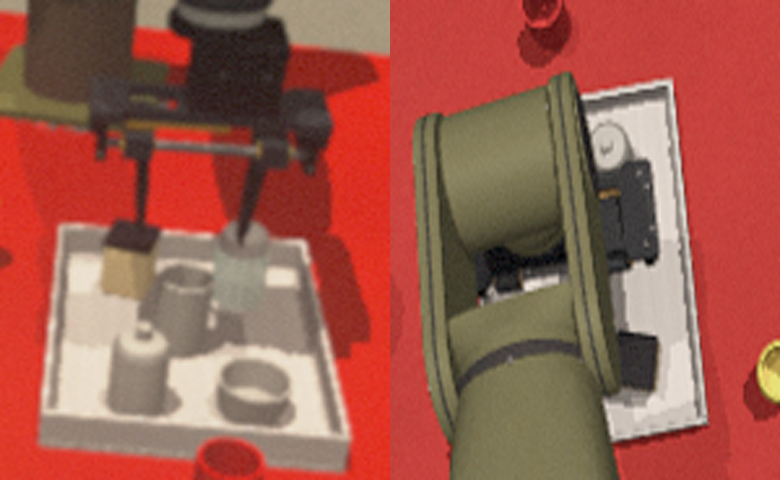

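The fingers straddle the cup: tips at (140,225) and (245,235) in the crop, with the cup rim centre at (185,275) below and nearer the camera. Descending and gripping.

Request:
step_arm([
  {"x":-0.005,"y":0,"z":0,"wx":0,"wy":0,"wz":-0.0013},
  {"x":0,"y":0,"z":0.04,"wx":0,"wy":0,"wz":0},
  {"x":0,"y":0,"z":0.04,"wx":0,"wy":0,"wz":0},
  {"x":0,"y":0,"z":0.04,"wx":0,"wy":0,"wz":0},
  {"x":0,"y":0,"z":0.025,"wx":0,"wy":0,"wz":0},
  {"x":0,"y":0,"z":0.014,"wx":0,"wy":0,"wz":0},
  {"x":0,"y":0,"z":0,"wx":0,"wy":0,"wz":0},
  {"x":0,"y":0,"z":0,"wx":0,"wy":0,"wz":0},
])

```text
time_s: 4.2
position: [512.2, 191.6, 36.1]
orientation: [[0.158, -0.987, 0.001], [-0.987, -0.158, 0.0], [-0.0, -0.001, -1.0]]
force: [0.4, -0.5, 0.1]
gripper_width: 74.9
```

Request:
step_arm([
  {"x":0,"y":0,"z":0,"wx":0,"wy":0,"wz":0},
  {"x":0,"y":0,"z":0,"wx":0,"wy":0,"wz":0},
  {"x":0,"y":0,"z":0,"wx":0,"wy":0,"wz":0},
  {"x":0,"y":0,"z":0,"wx":0,"wy":0,"wz":0},
  {"x":0,"y":0,"z":0,"wx":0,"wy":0,"wz":0},
  {"x":0,"y":0,"z":0,"wx":0,"wy":0,"wz":0},
  {"x":0,"y":0,"z":0,"wx":0,"wy":0,"wz":0},
  {"x":0,"y":0,"z":0,"wx":0,"wy":0,"wz":0},
], hand=-0.2, newtons=25)

```text
time_s: 5.0
position: [511.7, 191.4, 35.4]
orientation: [[0.158, -0.987, 0.0], [-0.987, -0.158, 0.0], [0.0, -0.0, -1.0]]
force: [-0.1, -0.9, 1.8]
gripper_width: 45.3
```

Gripped at 45.3 mm (the cup is 46 mm). Lifting.

Request:
step_arm([
  {"x":0,"y":0,"z":-0.02,"wx":0,"wy":0,"wz":0},
  {"x":0,"y":0,"z":-0.04,"wx":0,"wy":0,"wz":0},
  {"x":0,"y":0,"z":-0.05,"wx":0,"wy":0,"wz":0},
  {"x":0,"y":0,"z":-0.05,"wx":0,"wy":0,"wz":0},
  {"x":0,"y":0,"z":-0.05,"wx":0,"wy":0,"wz":0},
  {"x":0,"y":0,"z":-0.03,"wx":0,"wy":0,"wz":0},
  {"x":0,"y":0,"z":0,"wx":0,"wy":0,"wz":0},
  {"x":0,"y":0,"z":0,"wx":0,"wy":0,"wz":0},
])

```text
time_s: 5.8
position: [511.0, 191.3, 154.5]
orientation: [[0.158, -0.987, -0.001], [-0.987, -0.158, -0.0], [0.0, 0.001, -1.0]]
force: [-0.2, -0.3, -1.4]
gripper_width: 45.4
```

```bash
python3 -c "
from plan import *
plan([479.2,-133.0,155],-89.8)"
```

```text
t 5.8 p [511.  191.3 154.5] F [-0.2 -0.3 -1.4] w 45.4 q [ 14.9  -3.5 111.3   0.   72.2  95.8]
turn deg [ 0.05 -0.01  8.89] norm [ 0.0003 -0.      0.0494]
shift mm [324.2  32.9  -0.5] norm [ 0.6484  0.0659 -0.0011]
```

Request:
step_arm([
  {"x":0,"y":0,"z":0,"wx":0,"wy":0,"wz":0.0247},
  {"x":0,"y":0,"z":0,"wx":0,"wy":0,"wz":0.0247},
  {"x":0.03,"y":0.02,"z":0,"wx":0,"wy":0,"wz":0},
  {"x":0.05,"y":0.02,"z":0,"wx":0,"wy":0,"wz":0},
  {"x":0.055,"y":0.02,"z":0,"wx":0,"wy":0,"wz":0},
  {"x":0.055,"y":0.0059,"z":0,"wx":0,"wy":0,"wz":0},
  {"x":0.055,"y":0,"z":0,"wx":0,"wy":0,"wz":0},
  {"x":0.055,"y":0,"z":0,"wx":0,"wy":0,"wz":0},
])

```text
time_s: 6.6
position: [477.4, 40.3, 152.9]
orientation: [[0.004, -1.0, -0.004], [-1.0, -0.004, 0.0], [-0.0, 0.004, -1.0]]
force: [0.2, -0.0, -2.2]
gripper_width: 45.2
```

Request:
step_arm([
  {"x":0.055,"y":0,"z":0,"wx":0,"wy":0,"wz":0},
  {"x":0.055,"y":0,"z":0,"wx":0,"wy":0,"wz":0},
  {"x":0.055,"y":0,"z":0,"wx":0,"wy":0,"wz":0},
  {"x":0.055,"y":0,"z":0,"wx":0,"wy":0,"wz":0},
  {"x":0.055,"y":0,"z":0,"wx":0,"wy":0,"wz":0},
  {"x":0.045,"y":0,"z":0,"wx":0,"wy":0,"wz":0},
  {"x":0.0284,"y":0,"z":0,"wx":0,"wy":0,"wz":0},
  {"x":0,"y":0,"z":0,"wx":0,"wy":0,"wz":0},
])

```text
time_s: 7.4
position: [478.8, -133.8, 153.7]
orientation: [[0.001, -1.0, -0.002], [-1.0, -0.001, 0.001], [-0.001, 0.002, -1.0]]
force: [-0.3, 0.4, -1.6]
gripper_width: 45.3
```

Run:
```python
from plan import *
plan([479.2,-133.0,45],-89.8)
o=[]
for n,(x,y,w,h) in dict(scene=(190,100,130,160),top=(320,130,130,160)).items():
    c=r.capture(n);im=cv2.cvtColor(c["pixels"],cv2.COLOR_RGB2BGR)[y:y+h,x:x+w]
    o.append(cv2.resize(im,(390,480),interpolation=cv2.INTER_CUBIC))
cv2.imwrite("pics/pre2.png",np.hstack(o))
```

```text
t 7.4 p [ 478.8 -133.8  153.7] F [-0.3  0.4 -1.6] w 45.3 q [-21.8  -9.9 117.2  -0.   72.8  68.1]
turn deg [ 0.14  0.05 -0.13] norm [ 0.0008  0.0003 -0.0007]
shift mm [ -0.8  -0.4 108.7] norm [-0.0016 -0.0007  0.2173]
```

View pics/pre2.png

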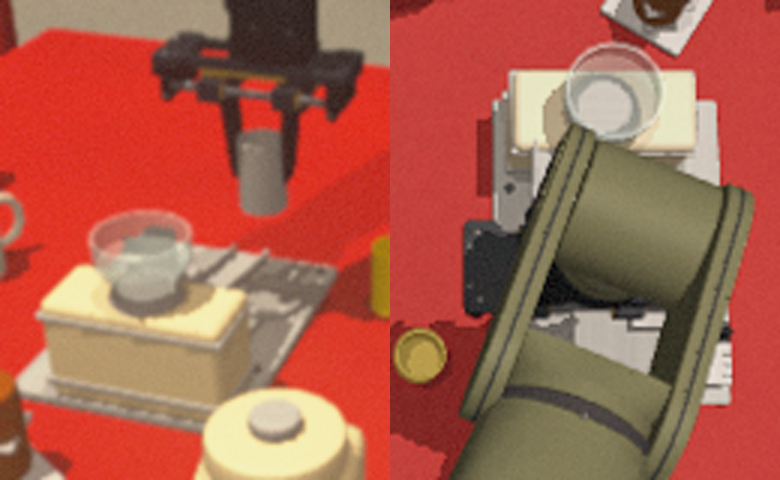

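The cup hangs upright at (262,170) in the crop. Descend to just above the ring and look.

Request:
step_arm([
  {"x":-0.0016,"y":-0.0012,"z":0,"wx":0.0008,"wy":0.0003,"wz":-0.0007},
  {"x":0,"y":0,"z":0.03,"wx":0,"wy":0,"wz":0},
  {"x":0,"y":0,"z":0.04,"wx":0,"wy":0,"wz":0},
  {"x":0,"y":0,"z":0.04,"wx":0,"wy":0,"wz":0},
  {"x":0,"y":0,"z":0.04,"wx":0,"wy":0,"wz":0},
  {"x":0,"y":0,"z":0.036,"wx":0,"wy":0,"wz":0},
  {"x":0,"y":0,"z":0,"wx":0,"wy":0,"wz":0},
  {"x":0,"y":0,"z":0,"wx":0,"wy":0,"wz":0},
])

```text
time_s: 8.3
position: [480.1, -131.5, 61.5]
orientation: [[0.006, -1.0, 0.001], [-1.0, -0.006, -0.0], [0.0, -0.001, -1.0]]
force: [0.0, 0.1, -1.0]
gripper_width: 45.2
```

Run:
```python
from ov import *
from plan import *
plan([479.7,-132.9,42.4],-89.8)
c=r.capture("scene");p=[519.9,-197.75,.2]
draw(c,(240,150,90,80),7,p,"pics/pre3.png",[circ(-40,65,22,28),circ(-40,65,22,36),circ(-40,65,99.6,23)])
```

```text
t 8.3 p [ 480.1 -131.5   61.5] F [ 0.   0.1 -1. ] w 45.2 q [-21.5  -3.8 121.3   0.   62.4  68.1]
turn deg [-0.07 -0.02  0.17] norm [-0.0004 -0.0001  0.001 ]
shift mm [ 1.4  0.4 19.1] norm [0.0027 0.0007 0.0382]
```

View pics/pre3.png

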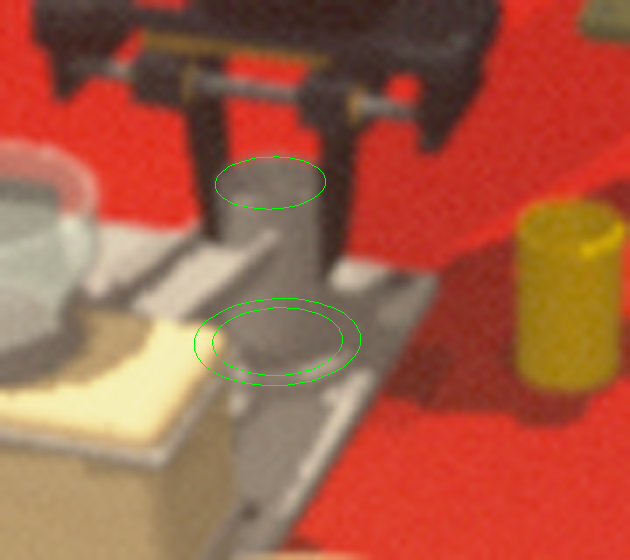

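The cup is over the ring: overlay rim at (270,182), ring at (278,342). Lowering in the last steps.

Request:
step_arm([
  {"x":0.0027,"y":0.0005,"z":0,"wx":0,"wy":0,"wz":0},
  {"x":0,"y":0,"z":0.012,"wx":0,"wy":0,"wz":0},
  {"x":0,"y":0,"z":0.01,"wx":0,"wy":0,"wz":0},
  {"x":0,"y":0,"z":0.006,"wx":0,"wy":0,"wz":0},
  {"x":0,"y":0,"z":0.005,"wx":0,"wy":0,"wz":0},
  {"x":0,"y":0,"z":0.003,"wx":0,"wy":0,"wz":0},
  {"x":0,"y":0,"z":0,"wx":0,"wy":0,"wz":0},
  {"x":0,"y":0,"z":0,"wx":0,"wy":0,"wz":0},
])

```text
time_s: 9.15
position: [480.3, -133.6, 44.2]
orientation: [[0.006, -1.0, 0.003], [-1.0, -0.006, -0.001], [0.001, -0.003, -1.0]]
force: [-0.4, 0.1, -2.2]
gripper_width: 45.0
```

Request:
step_arm([
  {"x":0,"y":0,"z":0.002,"wx":0,"wy":0,"wz":0},
  {"x":0,"y":0,"z":0.001,"wx":0,"wy":0,"wz":0},
  {"x":0,"y":0,"z":0.001,"wx":0,"wy":0,"wz":0},
  {"x":0,"y":0,"z":0,"wx":0,"wy":0,"wz":0},
  {"x":0,"y":0,"z":0,"wx":0,"wy":0,"wz":0},
  {"x":0,"y":0,"z":0,"wx":0,"wy":0,"wz":0},
  {"x":0,"y":0,"z":0,"wx":0,"wy":0,"wz":0},
  {"x":0,"y":0,"z":0,"wx":0,"wy":0,"wz":0},
])

```text
time_s: 9.95
position: [480.4, -133.6, 42.4]
orientation: [[0.006, -1.0, 0.003], [-1.0, -0.006, -0.001], [0.001, -0.003, -1.0]]
force: [-0.6, 0.4, 2.7]
gripper_width: 45.4
```

Force went from −2.2 to +2.7 N at the height expected for contact, so the cup is standing. Release.

Request:
step_arm([
  {"x":0,"y":0,"z":0,"wx":0,"wy":0,"wz":0},
  {"x":0,"y":0,"z":0,"wx":0,"wy":0,"wz":0},
  {"x":0,"y":0,"z":0,"wx":0,"wy":0,"wz":0},
  {"x":0,"y":0,"z":0,"wx":0,"wy":0,"wz":0},
  {"x":0,"y":0,"z":0,"wx":0,"wy":0,"wz":0},
  {"x":0,"y":0,"z":0,"wx":0,"wy":0,"wz":0},
  {"x":0,"y":0,"z":0,"wx":0,"wy":0,"wz":0},
  {"x":0,"y":0,"z":0,"wx":0,"wy":0,"wz":0},
], hand=0.45)

```text
time_s: 10.75
position: [480.3, -133.6, 42.2]
orientation: [[0.006, -1.0, 0.003], [-1.0, -0.006, -0.001], [0.001, -0.003, -1.0]]
force: [0.1, 0.3, -0.4]
gripper_width: 69.2
```

Request:
step_arm([
  {"x":0,"y":0,"z":-0.02,"wx":0,"wy":0,"wz":0},
  {"x":0,"y":0,"z":-0.04,"wx":0,"wy":0,"wz":0},
  {"x":0,"y":0,"z":-0.05,"wx":0,"wy":0,"wz":0},
  {"x":0,"y":0,"z":-0.06,"wx":0,"wy":0,"wz":0},
  {"x":0,"y":0,"z":-0.06,"wx":0,"wy":0,"wz":0},
  {"x":0,"y":0,"z":-0.06,"wx":0,"wy":0,"wz":0},
  {"x":0,"y":0,"z":0,"wx":0,"wy":0,"wz":0},
  {"x":0,"y":0,"z":0,"wx":0,"wy":0,"wz":0},
])

```text
time_s: 11.55
position: [480.3, -133.6, 188.3]
orientation: [[0.006, -1.0, 0.005], [-1.0, -0.006, -0.002], [0.002, -0.005, -1.0]]
force: [-0.5, 0.1, -0.5]
gripper_width: 68.9
```

Run:
```python
from ov import *
from plan import *
c=r.capture("scene");p=[519.9,-197.75,.2]
draw(c,(190,120,130,110),5,p,"pics/placed.png",[circ(-40,65,22,28),circ(-40,65,22,36),circ(-40,65,82,23)])
plan([500,-237.8,190],0.2)
```

```text
t 11.6 p [ 479.5 -133.3  186.7] F [-0.8  1.2 -1. ] w 68.8 q [-21.7 -11.6 115.4   0.   76.1  68. ]
turn deg [-6.000e-02 -1.200e-01 -8.988e+01] norm [-3.000e-04 -7.000e-04 -4.993e-01]
shift mm [ 20.1 104.6  -3.3] norm [ 0.0402  0.2091 -0.0065]
```

View pics/placed.png

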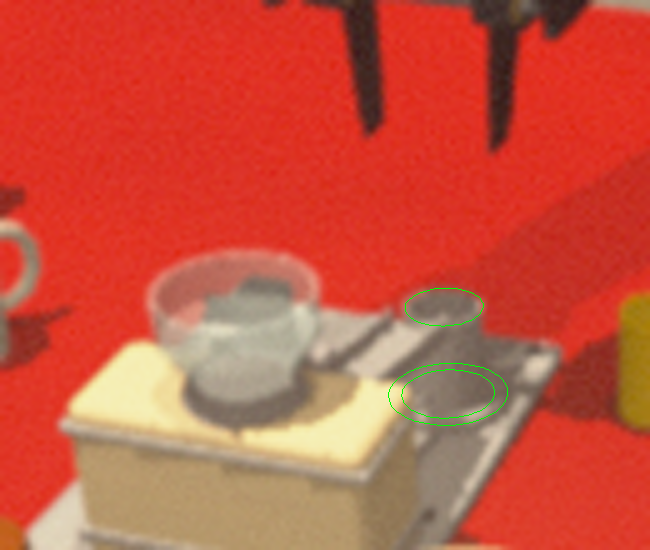

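The cup stands in the ring and its rim matches the predicted rim at (443,307). Next, a subpixel measurement of the gap from index to mark, using the first unobstructed top image.

Run:
```python
from ov import *
d=pickle.load(open("c0.pkl","rb"));c=d["top"]
p=[519.9,-197.75,.2]
MM=[box(-29,-11,-55,-25,90),box(-22,-18,-79,-57,45),box(-150,-10,-106,-82,30),box(-65,-61,-106,-82,47),box(-29,-11,-55,-25,45),box(-29,200,-57,-23,45)]
draw(c,(395,210,45,55),14,p,"pics/gap1.png",MM)
draw(c,(395,210,45,55),14,p,"pics/gap0.png",[])
g=c["pixels"].astype(int).sum(2)//3
print(g[218:250,416:436])
```

```text
[[195 181 190 194 146 119  86 146 220 208 206 209 207 205 208 199 101 101
  105 105]
 [ 21  56 145 197 187 115  81 150 219 207 206 207 208 206 209 198 106 105
  106 108]
 [ 43  35  96 178 188 115  85 152 218 208 205 208 208 207 207 202 137  98
  105 102]
 [ 38  32 105 181 191 116  86 150 220 208 207 207 206 207 207 200 138 100
  105 103]
 [ 43  39 101 174 185 115  84 154 220 207 205 208 207 207 208 201 139 101
  104 101]
 [ 44  42  66 130 142  93  69 139 214 208 207 208 206 208 207 200 145  99
  106 107]
 [ 31  47  65  67  66  46  38 121 198 209 207 209 207 207 208 203 164 101
  106 104]
 [ 43  93 121 147 133  73  65 135 211 212 207 207 207 205 196 200 178 101
  105 106]
 [122 133 139 191 175 102  93 123 191 211 207 208 207 198 167 181 150 100
  104 105]
 [172 121 152 204 188 121 101 122 188 212 208 207 208 207 208 206 179 100
  105 107]
 [182 143 165 200 187 117  98 115 184 211 208 207 209 208 207 209 191  97
  107 104]
 [202 187 194 199 187 120 103 112 183 212 207 207 206 203 192 200 197  98
  104 103]
 [205 185 191 197 185 118 104 107 176 211 209 208 208 195 151 168 145  99
  102 
[... 920 characters left out ...]
  32  66
   92 107]
 [191 194 190 191 176 122 117  96  77  16  26  23  17  33  26  24  32  71
  105 106]
 [192 191 191 177 121 123 116  94  88  95  87  89  87  84  74  82  72  79
   96 105]
 [191 194 191 184 144 123 118  86 125 184 174 174 171 168 160 169 161 145
  100 102]
 [190 193 190 194 186 122 117  93 154 225 217 215 214 212 214 215 210 187
   98 103]
 [190 193 190 191 186 144 119  96 151 221 212 209 209 208 209 209 208 177
   96 103]
 [191 192 188 190 195 184 118  98 142 213 210 209 207 208 205 192 192 162
   96 101]
 [187 192 192 190 196 186 116  93 123 194 212 210 209 210 196 141 145 135
  103 105]
 [189 191 190 192 194 185 118  98 122 192 212 209 209 207 209 211 211 191
   98 104]]
```

View pics/gap0.png

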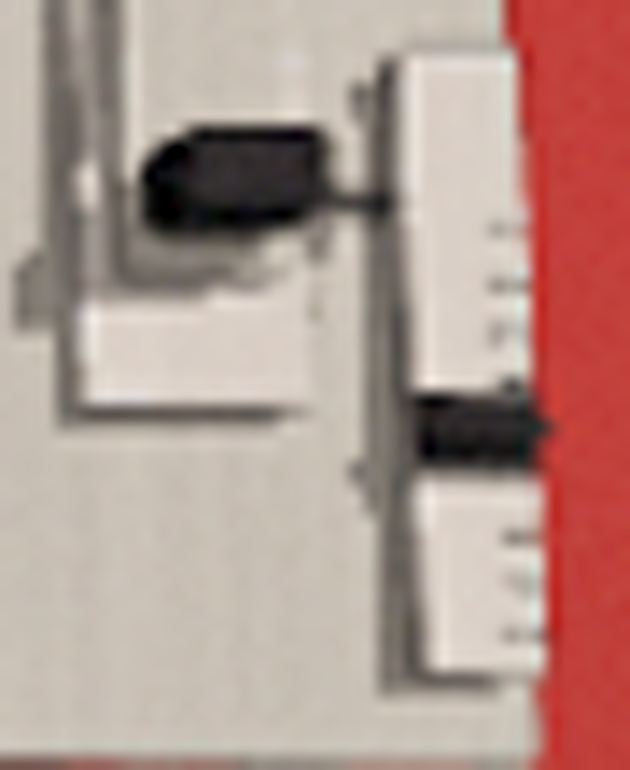

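View pics/gap1.png

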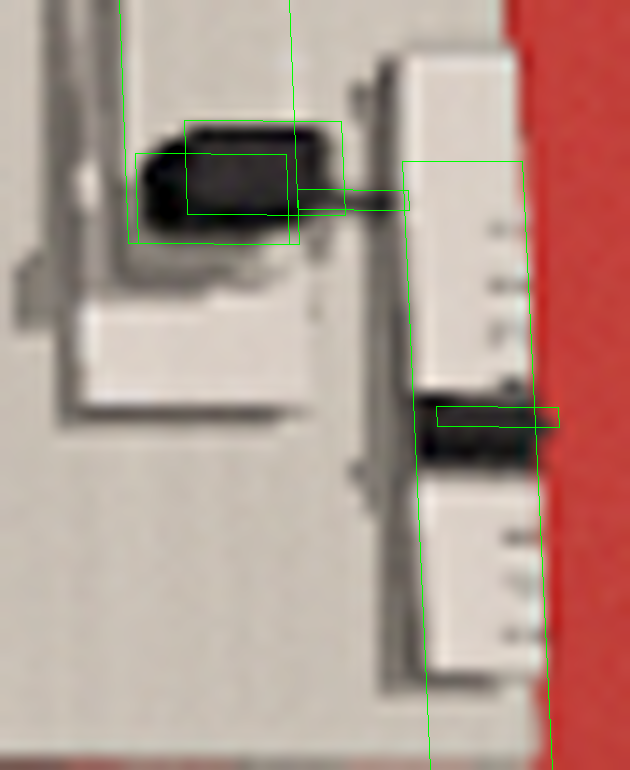

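Run:
```python
from ov import *
d=pickle.load(open("c0.pkl","rb"));c=d["top"]
for z in (40,45,47):
    a=bp(c,(422,224.0),z);b=bp(c,(427,240.2),z);print(z,a,b,a-b)
p=[519.9,-197.75,.2]
b=bp(c,(427,240.2),47)
MM=[box(-22,-18,-79,-57,45),box(-65,-61,-106,-82,47),box(-29,-11,-55,-25,90),box(-130,165,-110,110,12)]
draw(d["scene"],(215,165,60,50),12,p,"pics/gs1.png",[])
draw(d["scene"],(215,165,60,50),12,p,"pics/gs2.png",MM)
```

```text
40 [ 500.30334075 -273.29806138   40.        ] [ 455.30417401 -285.30405772   40.        ] [44.99916673 12.00599634  0.        ]
45 [ 499.62645957 -272.00777715   45.        ] [ 454.83259526 -283.9589978    45.        ] [44.7938643  11.95122065  0.        ]
47 [ 499.35570709 -271.49166346   47.        ] [ 454.64396376 -283.42097383   47.        ] [44.71174333 11.92931038  0.        ]
```

View pics/gs1.png

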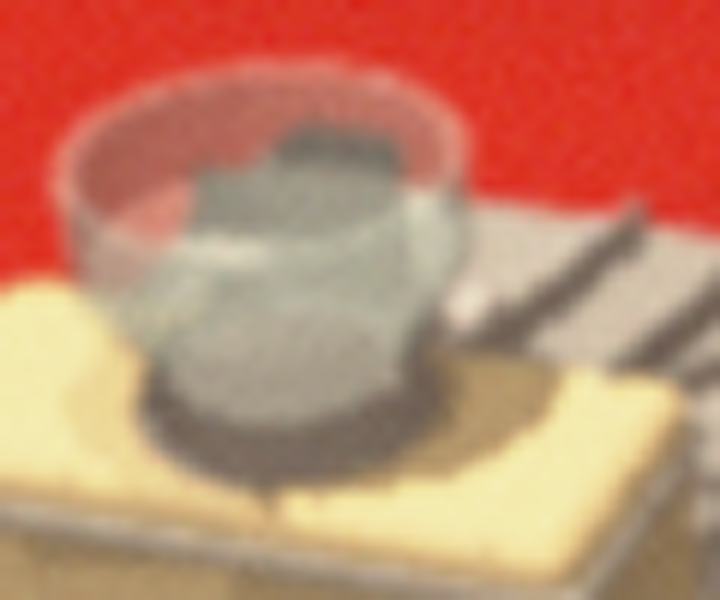

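View pics/gs2.png

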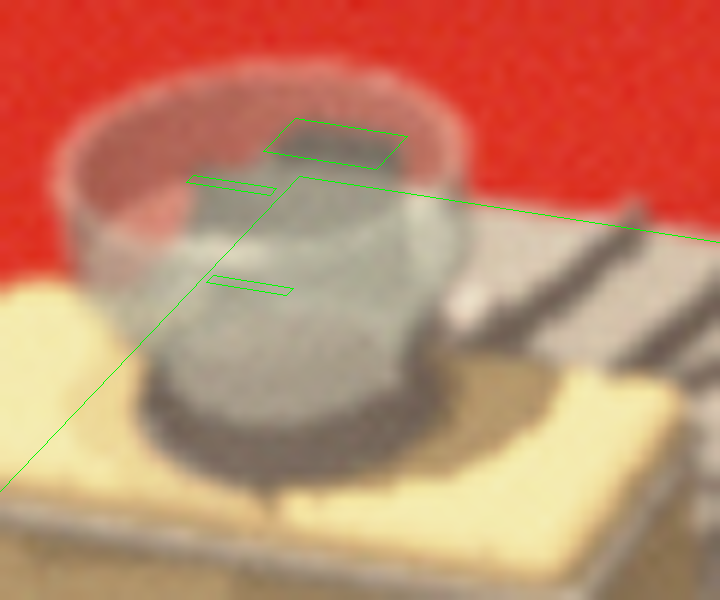

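The gap at equal heights (index row 224.0, mark row 240.2) is 44.7 mm, inside 28–62. I'll pinch along x, with the tool tilted 25° about the jaw axis so the top camera can see the fins while I hold.

Request:
step_arm([
  {"x":0,"y":0,"z":-0.04,"wx":0,"wy":0,"wz":-0.0454},
  {"x":0,"y":0,"z":-0.04,"wx":0,"wy":0,"wz":-0.0454},
  {"x":0,"y":0,"z":0,"wx":0,"wy":0,"wz":-0.0454},
  {"x":0,"y":0,"z":0,"wx":0,"wy":0,"wz":-0.0454},
  {"x":0,"y":0,"z":0,"wx":0,"wy":0,"wz":-0.0454},
  {"x":0,"y":0,"z":0,"wx":0,"wy":0,"wz":-0.0454},
  {"x":0,"y":0,"z":0,"wx":0,"wy":0,"wz":-0.0454},
  {"x":0,"y":0,"z":0,"wx":0,"wy":0,"wz":-0.0454},
], hand=0.05)

```text
time_s: 12.4
position: [478.8, -133.0, 224.7]
orientation: [[0.914, -0.406, -0.001], [-0.406, -0.914, 0.001], [-0.001, -0.0, -1.0]]
force: [-0.7, 0.5, -1.2]
gripper_width: 50.0
```

Request:
step_arm([
  {"x":0,"y":0,"z":0,"wx":0,"wy":0,"wz":-0.0454},
  {"x":0,"y":0,"z":0,"wx":0,"wy":0,"wz":-0.0454},
  {"x":0,"y":0,"z":0,"wx":0,"wy":0,"wz":-0.0454},
  {"x":0,"y":0,"z":0,"wx":-0.0463,"wy":0,"wz":0},
  {"x":0,"y":0,"z":0,"wx":-0.0463,"wy":0,"wz":0},
  {"x":0,"y":0,"z":0,"wx":-0.0463,"wy":0,"wz":0},
  {"x":0,"y":0,"z":0,"wx":0,"wy":0,"wz":0},
  {"x":0,"y":0,"z":0,"wx":0,"wy":0,"wz":0},
])

```text
time_s: 13.2
position: [479.1, -132.6, 225.2]
orientation: [[1.0, 0.006, 0.001], [0.006, -0.907, -0.421], [-0.001, 0.421, -0.907]]
force: [0.8, -0.4, 0.3]
gripper_width: 50.5
```

```bash
cat >> plan.py <<'E'
def plan2(grip,tilt,ang=0.2):
    """grip: world position wanted for grasp point; tilt about tool x"""
    s=r.get_state();R=np.array(s["orientation"]);p=np.array(s["position"])
    a=np.radians(ang);x=np.array([np.cos(a),np.sin(a),0]);z=np.array([0,0,-1.]);T=np.c_[x,np.cross(z,x),z]
    T=T@cv2.Rodrigues(np.array([np.radians(tilt),0,0]))[0]
    print("t",round(s["time_s"],2),"p",p.round(1),"grip",(p-19*R[:,2]).round(1),"F",np.round(s["force"],1),"w",round(s["gripper_width"],1),"q",np.round(s["joint_pos"],1))
    rv=cv2.Rodrigues(R.T@T)[0].ravel();print("turn deg",np.degrees(rv).round(2),"norm",(rv/np.pi).round(4))
    g=np.array(grip)+T[:,2]*19;v=g-p;print("world",v.round(1),"tool now",(R.T@v).round(1),"norm",(R.T@v/500).round(4),"tool after turn norm",(T.T@v/500).round(4))
def snap(name,f,win,S):
    c=r.capture(name);x,y,w,h=win;im=cv2.cvtColor(c["pixels"],cv2.COLOR_RGB2BGR)[y:y+h,x:x+w]
    cv2.imwrite(f,cv2.resize(im,None,fx=S,fy=S,interpolation=cv2.INTER_CUBIC));return c
E
python3 -c "
from plan import *
print(r.grip_point_offset)
plan2([499.8,-237.8,180],-25)
snap('top','pics/t1.png',(320,120,140,160),3.7)"
```

```text
18.8
t 13.2 p [ 479.1 -132.6  225.2] grip [ 479.1 -124.6  242.4] F [ 0.8 -0.4  0.3] w 50.5 q [ -7.6 -14.7 116.8 -25.5  75.7  -2. ]
turn deg [-0.08  0.    0.13] norm [-0.0004  0.      0.0007]
world [  20.7 -113.3  -62.4] tool now [ 20.2  76.5 104.4] norm [0.0403 0.153  0.2088] tool after turn norm [0.0407 0.1527 0.209 ]
```

View pics/t1.png

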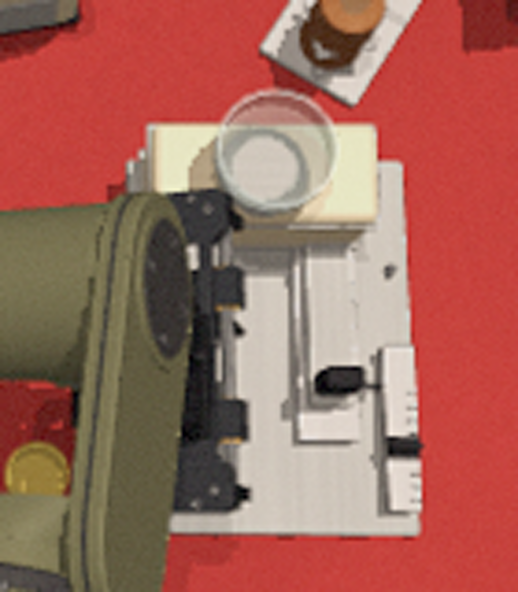

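The tilt keeps the fins in view: handle at (338,380), index fin at (372,385), pointer at (403,446) in the crop. Moving over the handle and averaging frames for the gap.

Run:
```python
from plan import *
g=np.mean([r.capture("top")["pixels"].astype(float) for _ in range(6)],0).mean(2)
np.save("avg.npy",g)
np.set_printoptions(linewidth=200)
print(g[221:228,419:424].round(0)); print(g[234:247,423:436].round(0))
```

```text
[[187. 197. 123.  91. 157.]
 [182. 193. 121.  88. 159.]
 [137. 152.  95.  74. 148.]
 [ 72.  68.  50.  42. 125.]
 [152. 140.  79.  66. 144.]
 [198. 182. 108.  94. 131.]
 [210. 195. 124. 104. 126.]]
[[ 85. 156. 223. 216. 215. 214. 205. 182. 212. 188. 105. 108. 111.]
 [ 86. 155. 223. 216. 215. 215. 215. 217. 217. 209. 106. 112. 111.]
 [ 85. 159. 226. 220. 219. 218. 217. 210. 202. 197. 106. 111. 112.]
 [ 86. 147. 213. 209. 209. 208. 201. 158.  92. 121.  94. 111. 110.]
 [ 84.  63.  33.  36.  55.  88.  89.  88.  92.  85.  81. 112. 111.]
 [ 92.  67.  36.  48.  47.  46.  47.  48.  48.  45.  75. 107. 111.]
 [ 99.  71.  21.  41.  50.  48.  49.  48.  47.  45.  50.  83. 111.]
 [ 99.  73.  16.  27.  30.  29.  29.  32.  33.  32.  64. 100. 110.]
 [100.  79.  20.  31.  31.  28.  29.  26.  30.  33.  78. 110. 110.]
 [ 98.  93.  97.  93.  92.  92.  87.  76.  86.  78.  85. 104. 110.]
 [ 92. 133. 192. 180. 179. 178. 175. 167. 175. 166. 152. 107. 109.]
 [ 95. 161. 232. 222. 221. 220. 219. 220. 219. 219. 193. 103. 107.]
 [101. 156. 227. 218. 217. 216. 215. 216. 216. 213. 184. 103. 109.]]
```

Request:
step_arm([
  {"x":0.02,"y":0.03,"z":0.01,"wx":0,"wy":0,"wz":0.0007},
  {"x":0.0207,"y":0.03,"z":0.02,"wx":0,"wy":0,"wz":0},
  {"x":0,"y":0.03,"z":0.03,"wx":0,"wy":0,"wz":0},
  {"x":0,"y":0.03,"z":0.04,"wx":0,"wy":0,"wz":0},
  {"x":0,"y":0.0327,"z":0.05,"wx":0,"wy":0,"wz":0},
  {"x":0,"y":0,"z":0.059,"wx":0,"wy":0,"wz":0},
  {"x":0,"y":0,"z":0,"wx":0,"wy":0,"wz":0},
  {"x":0,"y":0,"z":0,"wx":0,"wy":0,"wz":0},
])

```text
time_s: 14.35
position: [500.4, -247.6, 164.7]
orientation: [[1.0, -0.001, 0.002], [0.001, -0.906, -0.423], [0.002, 0.423, -0.906]]
force: [-0.1, 0.7, 1.0]
gripper_width: 49.6
```

```bash
python3 -c "
from plan import *
plan2([499.8,-237.8,73],-25)
snap('top','pics/t2.png',(320,120,140,160),3.7)
snap('scene','pics/s2.png',(170,80,150,150),3.7)"
```

```text
t 14.35 p [ 500.4 -247.6  164.7] grip [ 500.4 -239.5  181.9] F [-0.1  0.7  1. ] w 49.6 q [-19.9  -6.6 116.  -26.2  64.   -9.6]
turn deg [ 0.04 -0.05 -0.21] norm [ 0.0002 -0.0003 -0.0012]
world [  -0.6    1.8 -108.9] tool now [ -0.8 -47.7  97.9] norm [-0.0017 -0.0954  0.1958] tool after turn norm [-0.0011 -0.0952  0.1959]
```

View pics/t2.png

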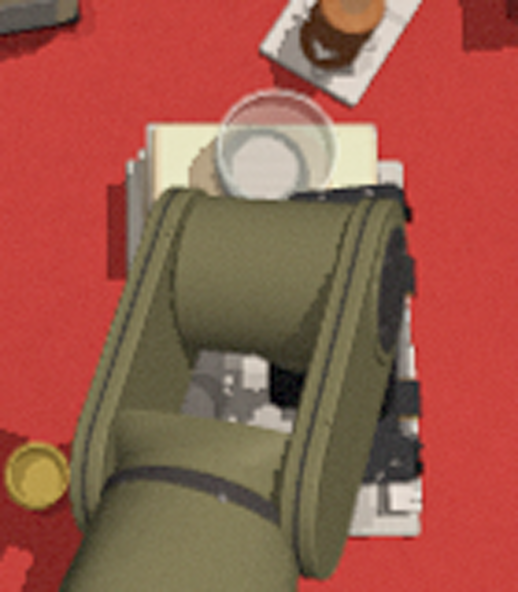

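View pics/s2.png

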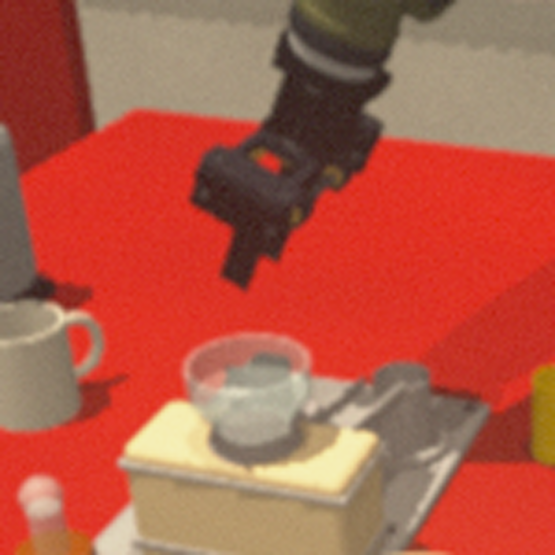

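The rail is only just hidden here. I'll tilt another 8°, then descend.

```bash
python3 -c "
from plan import *
plan2([499.8,-237.8,73],-33)"
```

```text
t 14.45 p [ 501.6 -247.1  166.5] grip [ 501.5 -239.   183.7] F [-0.9  0.6 -0.2] w 50.0 q [-19.8  -6.8 115.9 -26.2  64.   -9.6]
turn deg [-7.9  -0.24 -0.23] norm [-0.0439 -0.0013 -0.0013]
world [  -1.7   -1.1 -109.4] tool now [ -2.3 -45.4  99.6] norm [-0.0047 -0.0909  0.1991] tool after turn norm [-0.0035 -0.1174  0.1847]
```

Request:
step_arm([
  {"x":-0.002,"y":0,"z":0,"wx":-0.0439,"wy":-0.0005,"wz":-0.0012},
  {"x":0,"y":-0.022,"z":0.035,"wx":0,"wy":0,"wz":0},
  {"x":0,"y":-0.022,"z":0.035,"wx":0,"wy":0,"wz":0},
  {"x":0,"y":-0.022,"z":0.035,"wx":0,"wy":0,"wz":0},
  {"x":0,"y":-0.01,"z":0.015,"wx":0,"wy":0,"wz":0},
  {"x":0,"y":0,"z":0,"wx":0,"wy":0,"wz":0},
  {"x":0,"y":0,"z":0,"wx":0,"wy":0,"wz":0},
  {"x":0,"y":0,"z":0,"wx":0,"wy":0,"wz":0},
])

```text
time_s: 15.25
position: [500.8, -247.8, 95.7]
orientation: [[1.0, 0.002, 0.005], [0.005, -0.839, -0.545], [0.003, 0.545, -0.839]]
force: [0.4, 0.5, -0.0]
gripper_width: 49.8
```

```bash
python3 -c "
from plan import *
plan2([499.8,-237.8,73],-33)
snap('top','pics/t3.png',(320,120,140,160),3.7)
snap('scene','pics/s3.png',(170,80,150,150),3.7)"
```

```text
t 15.25 p [ 500.8 -247.8   95.7] grip [ 500.7 -237.4  111.6] F [ 0.4  0.5 -0. ] w 49.8 q [-16.1  -1.4 120.5 -38.5  57.1   4. ]
turn deg [ 0.01 -0.18 -0.04] norm [ 0.0001 -0.001  -0.0002]
world [ -1.   -0.4 -38.6] tool now [ -1.1 -20.8  32.6] norm [-0.0022 -0.0415  0.0652] tool after turn norm [-0.002  -0.0415  0.0652]
```

View pics/t3.png

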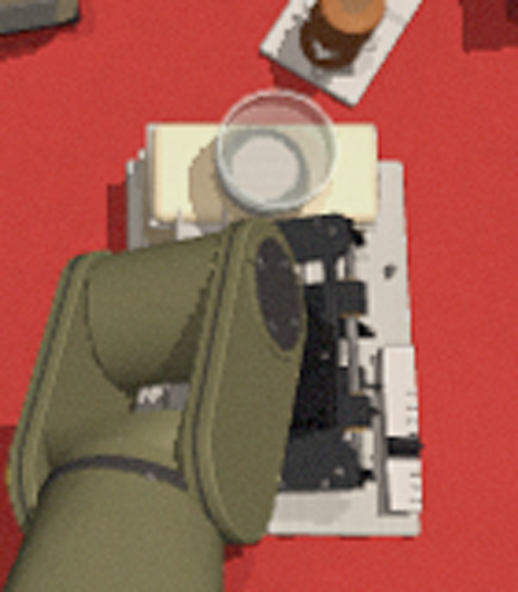

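View pics/s3.png

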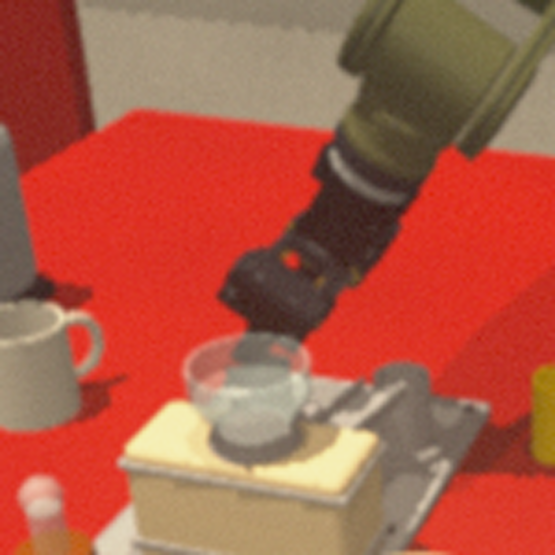

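The view is now clear: index fin tip at (375,385), pointer at (403,446), cup standing in the scene view at (402,400). Final descent, then close.

Request:
step_arm([
  {"x":-0.002,"y":-0.012,"z":0.02,"wx":0,"wy":-0.001,"wz":0},
  {"x":0,"y":-0.012,"z":0.02,"wx":0,"wy":0,"wz":0},
  {"x":0,"y":-0.01,"z":0.015,"wx":0,"wy":0,"wz":0},
  {"x":0,"y":-0.0075,"z":0.0102,"wx":0,"wy":0,"wz":0},
  {"x":0,"y":0,"z":0,"wx":0,"wy":0,"wz":0},
  {"x":0,"y":0,"z":0,"wx":0,"wy":0,"wz":0},
  {"x":0,"y":0,"z":0,"wx":0,"wy":0,"wz":0},
  {"x":0,"y":0,"z":0,"wx":0,"wy":0,"wz":0},
])

```text
time_s: 16.15
position: [499.0, -248.0, 55.8]
orientation: [[1.0, 0.003, 0.0], [0.003, -0.839, -0.544], [-0.001, 0.544, -0.839]]
force: [-0.3, 0.1, -0.6]
gripper_width: 50.0
```

```bash
python3 -c "
from plan import *
plan2([499.8,-237.8,73],-33)
snap('top','pics/t4.png',(370,170,80,90),6.5)"
```

```text
t 16.15 p [ 499.  -248.    55.8] grip [ 499.  -237.6   71.7] F [-0.3  0.1 -0.6] w 50.0 q [-16.2   2.1 121.5 -40.4  53.8   7.4]
turn deg [-0.02  0.09  0.  ] norm [-0.0001  0.0005  0.    ]
world [ 0.9 -0.2  1.3] tool now [ 0.9  0.9 -1. ] norm [ 0.0017  0.0017 -0.0019] tool after turn norm [ 0.0017  0.0017 -0.0019]
```

View pics/t4.png

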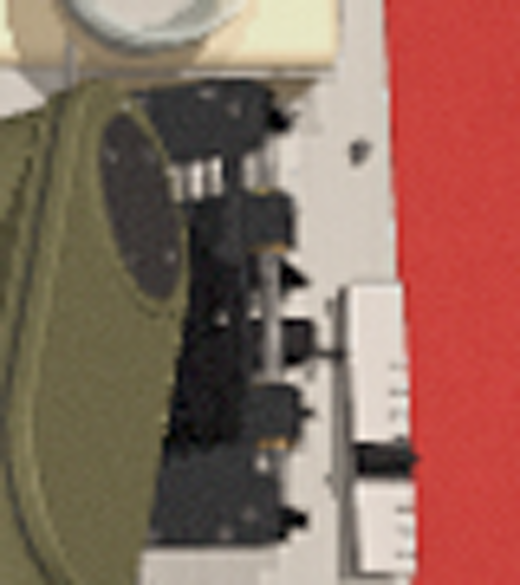

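The handle is at (297,340), midway between the fingers at rows 278 and 411. Closing.

Request:
step_arm([
  {"x":0.001,"y":0,"z":0,"wx":0,"wy":0,"wz":0},
  {"x":0,"y":0,"z":0,"wx":0,"wy":0,"wz":0},
  {"x":0,"y":0,"z":0,"wx":0,"wy":0,"wz":0},
  {"x":0,"y":0,"z":0,"wx":0,"wy":0,"wz":0},
  {"x":0,"y":0,"z":0,"wx":0,"wy":0,"wz":0},
  {"x":0,"y":0,"z":0,"wx":0,"wy":0,"wz":0},
  {"x":0,"y":0,"z":0,"wx":0,"wy":0,"wz":0},
  {"x":0,"y":0,"z":0,"wx":0,"wy":0,"wz":0},
], hand=-1, newtons=35)

```text
time_s: 17.0
position: [499.6, -247.9, 55.3]
orientation: [[1.0, 0.004, 0.001], [0.003, -0.839, -0.544], [-0.001, 0.544, -0.839]]
force: [3.7, -2.0, -3.6]
gripper_width: 18.3
```

Request:
step_arm([
  {"x":0,"y":0,"z":0,"wx":0,"wy":0,"wz":0},
  {"x":0,"y":0,"z":0,"wx":0,"wy":0,"wz":0},
  {"x":0,"y":0,"z":0,"wx":0,"wy":0,"wz":0},
  {"x":0,"y":0,"z":0,"wx":0,"wy":0,"wz":0},
  {"x":0,"y":0,"z":0,"wx":0,"wy":0,"wz":0},
  {"x":0,"y":0,"z":0,"wx":0,"wy":0,"wz":0},
  {"x":0,"y":0,"z":0,"wx":0,"wy":0,"wz":0},
  {"x":0,"y":0,"z":0,"wx":0,"wy":0,"wz":0},
])

```text
time_s: 17.8
position: [499.1, -247.9, 55.2]
orientation: [[1.0, 0.003, -0.0], [0.003, -0.839, -0.544], [-0.002, 0.544, -0.839]]
force: [3.6, -1.2, -3.3]
gripper_width: 17.7
```

Run:
```python
from plan import *
np.set_printoptions(linewidth=200)
g=[];P=[]
for _ in range(8):
    g.append(r.capture("top")["pixels"].astype(float).mean(2));s=r.get_state();P.append(s["position"])
g=np.mean(g,0);np.save("avg_home.npy",g)
print(np.mean(P,0),np.std(P,0),s["force"],s["gripper_width"],s["time_s"])
print(g[220:230,418:426].round(0))
```

```text
[ 499.14249725 -247.85443857   55.26262873] [0.01888775 0.01120444 0.01578047] [ 2.87944382 -1.34940323 -2.83036637] 17.92014347099409 18.2
[[127. 207. 194. 122.  90. 156. 225. 214.]
 [107. 187. 197. 121.  89. 159. 227. 215.]
 [103. 182. 192. 121.  90. 159. 228. 215.]
 [ 74. 138. 152.  96.  76. 150. 220. 216.]
 [ 48.  46.  48.  42.  40. 116. 197. 218.]
 [131. 131. 119.  67.  62. 119. 195. 217.]
 [180. 194. 178.  99.  92. 130. 200. 218.]
 [125. 196. 180. 106.  93. 128. 195. 218.]
 [164. 208. 195. 124. 106. 122. 191. 219.]
 [204. 205. 194. 125. 112. 118. 188. 219.]]
```

The handle is gripped (17.9 mm against 18 mm; the spring force is felt). Pulling 36 mm first, then looking.

Request:
step_arm([
  {"x":-0.006,"y":0,"z":0,"wx":0,"wy":0,"wz":0},
  {"x":-0.012,"y":0,"z":0,"wx":0,"wy":0,"wz":0},
  {"x":-0.012,"y":0,"z":0,"wx":0,"wy":0,"wz":0},
  {"x":-0.012,"y":0,"z":0,"wx":0,"wy":0,"wz":0},
  {"x":-0.012,"y":0,"z":0,"wx":0,"wy":0,"wz":0},
  {"x":-0.012,"y":0,"z":0,"wx":0,"wy":0,"wz":0},
  {"x":-0.006,"y":0,"z":0,"wx":0,"wy":0,"wz":0},
  {"x":0,"y":0,"z":0,"wx":0,"wy":0,"wz":0},
])

```text
time_s: 19.0
position: [462.9, -248.0, 55.3]
orientation: [[1.0, 0.003, 0.0], [0.003, -0.839, -0.544], [-0.002, 0.544, -0.839]]
force: [5.9, -3.5, -5.5]
gripper_width: 17.8
```

```bash
cat > look.py <<'E'
import sys
from plan import *
np.set_printoptions(linewidth=200)
g=[];P=[]
for _ in range(5):
    c=r.capture("top");g.append(c["pixels"].astype(float));s=r.get_state();P.append(s["position"])
G=np.mean(g,0);g=G.mean(2);np.save("avg_last.npy",g)
print(np.mean(P,0),np.std(P,0),s["force"],s["gripper_width"],s["time_s"])
print(g[232:250,418:436].round(0))
x,y,w,h=400,215,45,45
cv2.imwrite(sys.argv[1],cv2.resize(G[y:y+h,x:x+w,::-1],None,fx=13,fy=13,interpolation=cv2.INTER_CUBIC).clip(0,255).astype(np.uint8))
E
python3 look.py pics/p1.png
```

```text
[ 463.0788579  -247.99503512   55.25672802] [0.04989162 0.00706145 0.01079619] [ 5.48264067 -2.81984553 -5.4363793 ] 17.940235732351518 19.25
[[118. 200. 196. 124. 112.  87. 159. 222. 215. 214. 214. 211. 206. 211. 206. 101. 109. 110.]
 [ 71. 159. 198. 127. 114.  86. 158. 222. 215. 214. 214. 205. 170. 191. 181. 103. 108. 110.]
 [ 54. 145. 200. 129. 123.  85. 157. 222. 216. 214. 214. 204. 182. 212. 187. 102. 110. 112.]
 [ 51. 141. 197. 128. 123.  84. 157. 223. 216. 215. 214. 215. 217. 217. 209. 107. 109. 111.]
 [ 40. 103. 161. 105. 102.  72. 156. 227. 220. 219. 217. 217. 209. 202. 196. 105. 111. 111.]
 [ 40.  37.  48.  42.  44.  40. 136. 214. 210. 207. 207. 200. 158.  92. 121.  92. 112. 110.]
 [ 84. 124. 120.  67.  70.  56.  45.  33.  38.  54.  87.  88.  88.  91.  87.  80. 111. 111.]
 [133. 186. 184. 112. 109.  91.  67.  37.  48.  48.  48.  45.  44.  46.  46.  73. 105. 110.]
 [ 91. 166. 198. 129. 127. 100.  74.  20.  40.  47.  48.  49.  46.  46.  45.  49.  83. 110.]
 [143. 185. 196. 128. 125.  99.  74.  15.  27.  28.  29.  35.  34.  27.  34.  65.  98. 111.]
 [207. 201. 181. 129. 123. 100.  81.  19.  26.  29.  29.  29.  31.  28.  32.  77. 110. 110.]
 [204. 187. 126. 130. 125.  97.  92.  98.  93.  93.  93.  87.  77.  87.  79.  87. 101. 108.]
 [201. 190. 150. 130. 122.  94. 133. 191. 179. 178. 178. 174. 167. 173. 167. 151. 105. 108.]
 [200. 199. 192. 126. 123.  95. 161. 231. 222. 221. 219. 220. 219. 219. 218. 192. 104. 108.]
 [198. 197. 192. 149. 123. 100. 156. 225. 218. 217. 216. 214. 216. 216. 214. 183. 103. 106.]
 [197. 196. 203. 192. 122.  99. 149. 218. 218. 216. 215. 214. 211. 198. 198. 169. 101. 109.]
 [195. 197. 201. 189. 122.  99. 129. 200. 218. 216. 215. 214. 201. 148. 154. 138. 104. 107.]
 [196. 196. 201. 190. 121. 100. 125. 197. 219. 216. 215. 214. 215. 217. 217. 197. 103. 109.]]
```

View pics/p1.png

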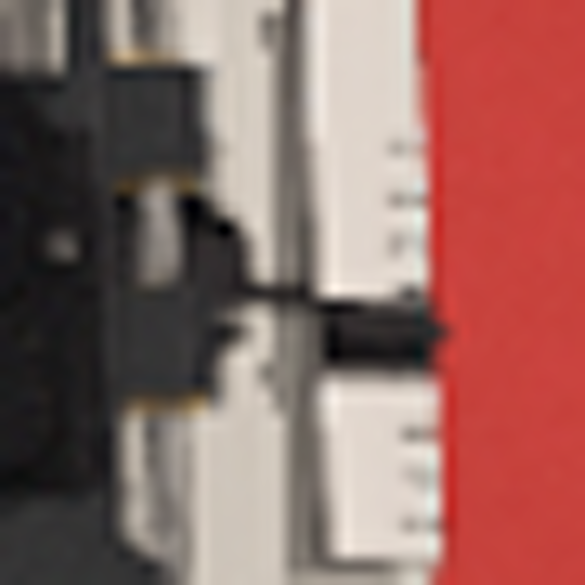

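The index is now at row 237.1 (36.06 mm gave 13.05 px), and the pointer fin's tip at about row 239.85. About 7.6 mm remains.

Request:
step_arm([
  {"x":-0.004,"y":0,"z":0,"wx":0,"wy":0,"wz":0},
  {"x":-0.004,"y":0,"z":0,"wx":0,"wy":0,"wz":0},
  {"x":-0.004,"y":0,"z":0,"wx":0,"wy":0,"wz":0},
  {"x":-0.0032,"y":0,"z":0,"wx":0,"wy":0,"wz":0},
  {"x":0,"y":0,"z":0,"wx":0,"wy":0,"wz":0},
  {"x":0,"y":0,"z":0,"wx":0,"wy":0,"wz":0},
  {"x":0,"y":0,"z":0,"wx":0,"wy":0,"wz":0},
  {"x":0,"y":0,"z":0,"wx":0,"wy":0,"wz":0},
])

```text
time_s: 20.05
position: [455.7, -248.0, 55.2]
orientation: [[1.0, 0.004, 0.001], [0.003, -0.839, -0.544], [-0.001, 0.544, -0.839]]
force: [7.6, -3.0, -5.7]
gripper_width: 18.1
```

```bash
python3 look.py pics/p2.png
```

```text
[ 455.66483012 -248.0229343    55.25366479] [0.00896259 0.01147401 0.0217018 ] [ 6.28258065 -4.07286735 -6.44145347] 17.866993956208535 20.3
[[203. 203. 192. 125. 113.  88. 159. 222. 215. 214. 214. 212. 206. 211. 207. 103. 107. 108.]
 [201. 205. 193. 126. 115.  86. 158. 221. 215. 214. 214. 204. 171. 191. 180. 101. 108. 110.]
 [168. 196. 195. 127. 122.  85. 157. 221. 216. 215. 214. 203. 181. 211. 187. 103. 110. 110.]
 [ 67. 159. 197. 129. 122.  84. 156. 222. 216. 215. 214. 215. 216. 217. 208. 106. 110. 111.]
 [ 72. 159. 198. 129. 122.  84. 159. 227. 220. 218. 217. 216. 209. 202. 197. 106. 112. 112.]
 [ 38. 137. 202. 130. 124.  88. 148. 213. 208. 207. 206. 200. 157.  91. 120.  94. 111. 110.]
 [ 37. 128. 190. 123. 118.  82.  62.  30.  37.  55.  87.  86.  88.  89.  86.  79. 112. 109.]
 [ 41.  77. 116.  79.  77.  64.  59.  36.  48.  48.  48.  45.  47.  47.  48.  73. 107. 111.]
 [ 50.  77.  88.  53.  59.  57.  45.  24.  43.  46.  48.  46.  45.  44.  45.  48.  82. 110.]
 [ 98. 154. 157.  85.  89.  84.  63.  17.  25.  30.  29.  30.  30.  30.  31.  64. 100. 110.]
 [130. 177. 169. 111. 108.  95.  80.  17.  27.  28.  27.  30.  28.  32.  31.  76. 108. 110.]
 [ 69. 126. 132. 130. 125.  99.  91.  97.  93.  93.  92.  87.  77.  86.  78.  85. 101. 109.]
 [149. 175. 154. 129. 124.  94. 133. 191. 179. 178. 177. 173. 167. 173. 167. 150. 106. 108.]
 [206. 203. 192. 127. 124.  95. 160. 231. 222. 221. 219. 218. 219. 219. 218. 192. 104. 108.]
 [202. 198. 193. 151. 124. 101. 156. 225. 218. 217. 215. 214. 216. 216. 213. 183. 102. 109.]
 [200. 196. 202. 192. 121.  97. 147. 218. 218. 216. 214. 214. 211. 197. 198. 170. 104. 107.]
 [200. 196. 201. 190. 122. 101. 128. 199. 218. 216. 215. 214. 202. 147. 154. 139. 104. 107.]
 [197. 196. 200. 191. 121.  99. 125. 197. 219. 216. 215. 213. 215. 217. 217. 197. 102. 108.]]
```

View pics/p2.png

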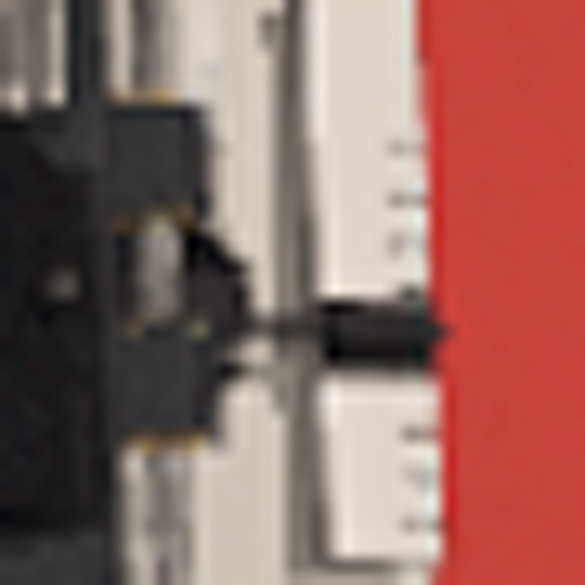

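The index (row 239.8 at column 420) and the mark fin (tip row 240.14 at column 434, which is 239.8 after the 0.025 px/px line slope) agree to within about 0.2 px, or 0.6 mm. Last check of stability and of the whole scene.

Request:
step_arm([
  {"x":0,"y":0,"z":0,"wx":0,"wy":0,"wz":0},
  {"x":0,"y":0,"z":0,"wx":0,"wy":0,"wz":0},
  {"x":0,"y":0,"z":0,"wx":0,"wy":0,"wz":0},
  {"x":0,"y":0,"z":0,"wx":0,"wy":0,"wz":0},
  {"x":0,"y":0,"z":0,"wx":0,"wy":0,"wz":0},
  {"x":0,"y":0,"z":0,"wx":0,"wy":0,"wz":0},
  {"x":0,"y":0,"z":0,"wx":0,"wy":0,"wz":0},
  {"x":0,"y":0,"z":0,"wx":0,"wy":0,"wz":0},
])

```text
time_s: 21.1
position: [455.7, -248.0, 55.3]
orientation: [[1.0, 0.004, 0.001], [0.003, -0.839, -0.544], [-0.001, 0.544, -0.839]]
force: [7.0, -2.8, -6.5]
gripper_width: 17.9
```

Run:
```python
from plan import *
a=np.load("avg_last.npy")
c=snap("scene","pics/f1.png",(0,0,640,400),1.25)
g=np.mean([r.capture("top")["pixels"].astype(float).mean(2) for _ in range(5)],0)
print("index shift vs last:",np.abs(g-a)[234:246,418:436].max()); print(r.get_state()["position"],r.get_state()["force"],r.get_state()["gripper_width"])
```

```text
index shift vs last: 6.866666666666667
[ 455.67468448 -248.0065096    55.25207016] [ 6.32548578 -3.60762429 -5.71294594] 17.908364172523687
```

View pics/f1.png

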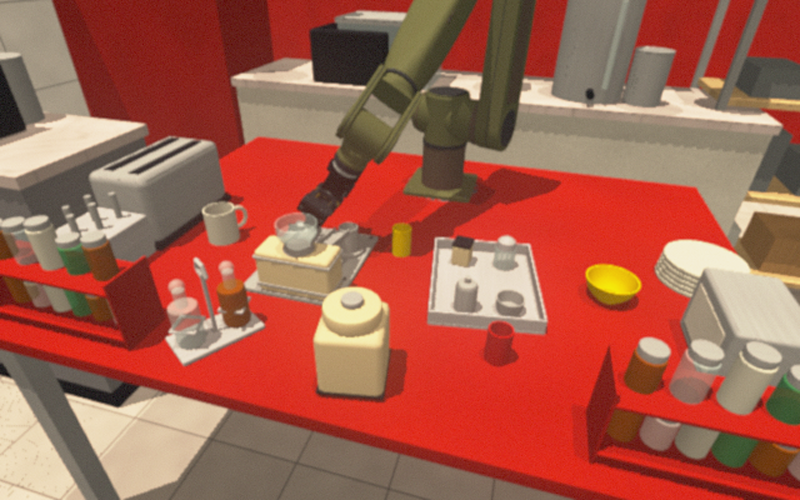

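The cup stands in its ring at (348,235) and everything else is in place. The hold is steady. Handing in.

```bash
python3 -c "
from rig import r
print(r.finish_job())"
```

```text
the job is handed in; nothing more can be done
None
```

The job is handed in, at about 21.4 s of the 58 s. The cup stands upright in the ring under the chute and is released. The gripper is still holding the slide at the mark.

- **Cup:** I took the tall open steel cup from the tray's centre by its outside and lowered it into the ring until it touched down. After release, the scene image showed its rim at the predicted place.
- **Slide:** I pinched the handle along the pull direction, with the tool tilted 33° so the top camera could see both fins. I then pulled it 43.5 mm.
- **Alignment:** In the averaged top images the index and pointer fins agree within about 0.2 px (0.6 mm). My first estimate of the gap, from an unobstructed image, was 44.7 mm. Correcting for the pointer's height brought it to about 44 mm, and the final position follows the direct comparison of the fins.
- **Last checks:** The hold was steady for over 1 s, with the grip at 17.9 mm and a pull of about 6–7 N along the slide. The pointer did not move in the images, and everything else looked undisturbed. No check failed. The scene camera could not see the pointer behind the hopper, so the alignment rests on the top camera alone.

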